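Lock the stage-stop screw and pack the setting kit

TASK

Take the steel fork key out of its foam cutout and lay it over the square head of the adjusting screw with its tail between the two lugs, so that the screw cannot turn, and with the key lying there swing the jam nut's lever clockwise (seen from above) as far as it goes, leaving the screw's setting as it was. Then lay the key back in its cutout and press every aluminium gauge that lies on the bench fully home in the foam cutout of its own shape (gauges may be packed at any time).

Things in the scene. Friction and masses are not known exactly. Their poses are not given: they have to be found in the camera images.
- fixture: Stage-stop fixture, fixed to the bench: aluminium base plate 200 x 70 x 12 mm (x from -65 to +135 mm), a white round pedestal with the vertical adjusting screw and its brass jam nut, and a white tail rest 112 mm along +x. Origin on the bench under the screw's axis, z up.
- tail_rest (a point): Centre of the tail rest's ledge, 54 mm above the bench, 22 mm long along the fixture's x. On it two lugs, 24 mm tall, stand either side, their inner faces at y = -12 and +12 mm, open at the top: the key's tail lies between them. Axes as the fixture's.
- screw_seat (a point): Point on the screw's axis, at the top of its round flange (34 mm across), 54 mm above the bench: there the fork of the key rests. Above it stands the screw's square head, 20 x 20 mm, 26 mm tall (top 80 mm above the bench). Axes turn with the screw and lie along the head's flats.
- screw (a joint): Turn of the adjusting screw, rad, anticlockwise from above positive. Starts within 0.06 of 0 (flats along the fixture's x and y): the setting to keep, within 0.3. The screw turns easily (0.08 N m), the nut is stiffer on it (0.25 N m): unless the key holds the screw, it is dragged round with the nut. In the key it has some 0.15 of play.
- nut (a joint): Turn of the brass jam nut on the screw, rad, clockwise from above positive (as it is tightened). Starts between 0 and 0.4; hard stop, tight, at 2.3; counted as tight above 2.05. It stays where it is left and does not move along the screw.
- nut_handle (a point): Top centre of the upright steel post, 16 mm in diameter, at the end of the nut's lever, 72 mm from the screw's axis; its top 92 mm above the bench, free from 43 mm up. At nut 0 and screw 0 the lever points 110 degrees clockwise of the fixture's +x; tightening swings it through the fixture's -x side to its +y side. About 4 N at the post turn it.
- key: Steel fork key, 0.25 kg. Origin at the underside midway between the prongs: it comes on the screw's axis when fitted, own x along the fixture's x. Fork 45 mm wide, 20 mm tall, prongs from x = -17 to +14 mm, 23 mm apart, open to -x; web from 14 to 26 mm; handle 16 mm wide, 20 mm tall, to x = 126 mm. At the start it lies in its cutout.
- key_grip (a point): Top centre of the key's black grip, 50 mm along its x and 31 mm above its underside, at its mass centre: grip 46 mm long, 16 mm wide, the same width down to the underside. Axes as the key's.
- case: Open tool case, fixed, 179 x 312 mm, foam insert with its top 28 mm above the bench; origin on the bench, x from -101 to +78, y from -156 to +156 mm. Five cutouts, 2 mm larger all round than their parts. The gauges' are 18 mm deep with two springy ribs: a gauge needs pressing with 5 to 15 N; home, it stands 16 mm proud. The key's is 10 mm deep, no ribs.
- slot_key (a point): Where the key's origin lies when it is home (floor of its cutout, 18 mm above the bench). Axes as the case's. The key lies with its handle (own +x) along the case's +y.
- slot_bar (a point): Floor of the long bar's cutout (10 mm above the bench), where the bar's origin lies when home, own y along the case's y (either way round). Axes as the case's. The ribs squeeze the middle of its long sides.
- slot_block (a point): Floor of the short block's cutout (10 mm above the bench), where the block's origin lies when home, own y along the case's y (either way round). Axes as the case's. The ribs squeeze the middle of its long sides.
- slot_disc (a point): Floor of the round cutout (10 mm above the bench), where the disc's origin lies when home, any yaw. Axes as the case's. The ribs stand at its -x and +x sides.
- slot_tee (a point): Floor of the T-shaped cutout (10 mm above the bench), where the tee's origin lies when home, with its own x along the case's x (stem towards the case's +x). Axes as the case's. The ribs squeeze the stem, 34 mm from the origin.
- bar: Long aluminium bar gauge, 26 (own x) x 110 (own y) x 34 mm tall, 0.16 kg; origin at the centre of its underside. May be absent.
- block: Short aluminium block gauge, 40 (own x) x 64 (own y) x 34 mm tall, 0.17 kg; origin at the centre of its underside. May be absent.
- disc: Round aluminium gauge, 52 mm in diameter, 34 mm tall, 0.15 kg; origin at the centre of its underside. May be absent.
- tee: T-shaped aluminium gauge, 34 mm tall, 0.18 kg: crossbar 24 (own x) x 80 mm (own y), stem 24 mm wide from x = 12 to 58 mm; origin at the underside under the crossbar's centre. May be absent.
Things that resemble listed ones, but are neither listed nor needed, are in the scene too. Leave any orange or red look-alike of the bar alone.

How it is judged:
On the way, in this order (a step that is already met when the one before it is completed fails the run):
1. the key lies over the screw's head with its tail between the lugs, the nut still loose (horizontal distance between key and screw_seat below 0.008 m and z of key in the frame of screw_seat between -0.004 and 0.004 m and angle between key's own z axis and vertical below 0.08 rad and x of key in the frame of fixture below 0.01 m and angle between the x axis of key and the x axis of fixture, either way round below 0.15 rad and value of joint screw between -0.3 and 0.3 rad and value of joint nut below 1.5 rad), for 0.2 s.
2. with the key still on, the nut is turned tight and the screw's setting is kept (horizontal distance between key and screw_seat below 0.008 m and z of key in the frame of screw_seat between -0.004 and 0.004 m and angle between key's own z axis and vertical below 0.08 rad and x of key in the frame of fixture below 0.01 m and angle between the x axis of key and the x axis of fixture, either way round below 0.15 rad and value of joint screw between -0.3 and 0.3 rad and value of joint nut above 2.05 rad), for 0.2 s.
At the end, for the whole second after the job is handed in: The nut is tight (above 2.05 rad) and the screw within 0.3 rad of 0; the key lies in its cutout (7 mm, 0.1 rad, within 3 mm of the floor, level) and every gauge present is home in its cutout (5 mm, 0.1 rad, within 3 mm of the floor, level); all at rest (value of joint nut above 2.05 rad and value of joint screw between -0.3 and 0.3 rad and horizontal distance between key and slot_key below 0.007 m and z of key in the frame of slot_key below 0.003 m and angle between each of key, bar, block, disc, tee's own z axis and vertical below 0.06 rad and linear speed of each of key, bar, block, disc, tee below 0.02 m/s and angle between the x axis of key and the y axis of case, either way round below 0.1 rad and horizontal distance between bar and slot_bar below 0.005 m and z of bar in the frame of slot_bar below 0.003 m and angle between the y axis of each of bar, block, tee and the y axis of case, either way round below 0.1 rad and horizontal distance between block and slot_block below 0.005 m and z of block in the frame of slot_block below 0.003 m and horizontal distance between disc and slot_disc below 0.005 m and z of disc in the frame of slot_disc below 0.003 m and horizontal distance between tee and slot_tee below 0.005 m and z of tee in the frame of slot_tee below 0.003 m); the robot touches nothing.
Of bar, block, disc, tee only 3 to 4 are there at a start; the rules pass over those that are not, and their reading is None.
At some moment in a run one of bar, block, disc, tee may be knocked a few centimetres aside while the robot is not near it.
It also fails if it takes over 210 s, if anything falls off the work surface, if the arm or the gripper's body presses on something with over 40 N, if the wrist force passes 120 N, or if a joint passes its speed limit or range.

ROBOT

A 6-joint arm with a two-finger parallel gripper is mounted at the origin on the work surface. World frame = base frame: x ahead of the robot, y to its left, z up, the work surface at z = 0. Lengths are in m, angles in rad, forces in N, time in s.
With the tool pointing down it reaches from about 0.375 to 0.825 m from the base axis. Payload 5.5 kg.
Tool frame: the origin (TCP) lies midway between the tips of the shut fingers; the grasp point (between the pads) lies 19 mm behind it (manip.hold_point_z is the distance from the TCP to the grasp point, in m); z points along the fingers, y is the line along which they close (so a half turn about z gives the same grasp; the last joint's range is limited). The gripper opens to 85 mm and grips with 20 to 120 N. Pads are 22 mm wide; open, the fingers measure 114 mm over their backs; the gripper's body (76 mm by 85 mm) begins 54 mm behind the grasp point. The pads swing forward as they close: fully open they stand 13 mm farther back than shut.
Start: joints at [1.189, 0.314, -0.047, 1.21, 0, 1.571], TCP at [0.224, 0.557, 0.231] pointing down, gripper open.
Joint ranges: [-2.67, 2.67], [-0.69, 1.73], [-1.03, 1.25], [-2.08, 2.16], [-1.42, 1.45], [-3.14, 3.14]. Speed limits (rad/s): [2.39, 2.39, 3.01, 3.14, 3.14, 3.14].

INTERFACE

Orientations are given as a unit quaternion [x, y, z, w].
In Python, from workcell import manip gives the robot as it stands. The module is installed in compiled form; this text tells all that it offers.
- The arm moves only by the shell command python3 -m crank 'ROWS'. ROWS is JSON, one flat list of numbers, 5 for each row, row after row: the shift along the tool's x, y, z in cm, then the turn about the tool's z in degrees, then the finger opening in cm, from 0 to 8.54. A call has 1 to 12 rows; each row shifts and turns the commanded pose from where the row before left it, along the tool's axes as they then stand; what a row does not reach is not made up. A row lasts 1/10 s, in which the tool goes at most 50 mm and 8.59 degrees, less where a joint would pass 70% of its speed; a pose out of reach is approached as far as the arm can. A call is refused whole if a number of a shift passes 5 or a number of a turn 8.59, either way. A call with a gripper value outside its range is refused whole. The fingers move at their own pace and stop on an object; the grip force is fixed at half the most. Time passes only in rows, so rows that do not move let the fingers close. It gives the time, the measured TCP pose, the force, the opening and the grip force at its end, in the units of the state.
- manip.get_obs(): the state, without advancing time (a new reading comes with each control period).
- manip.capture(name): name is "scene" or "top" or "wrist"; returns a dict with "color" (420x560x3 uint8, red, green, blue), "camera_matrix" (3x3 intrinsics, pixels), "world_from_camera" (4x4, takes a point from camera to world coordinates). Camera axes: x right, y down, z forward; pixel columns grow to the right and rows downward; lengths in m; the calibration is good to about 2 mm. A picture is of the moment at which its call begins. There is no depth.
- manip.job_done(): hands the job in; it is judged then, once.
Trained networks look in the newest picture that a camera, given by its name, has taken for a name from the list of things; names that differ only in an ending like _2 or _b are one class to them, and where a whole thing is asked for, a point or a joint stands for the part that bears it (a point fixed in the world has none). Each returns a list of dicts, best first, with "p" (0 to 1); they miss things now and then, are a little off and sometimes report something else, mostly with a low value. They report only what shows in the picture. A call takes as long as a camera call. They do not tell look-alikes from the thing itself.
- manip.silhouettes(camera, label): "mask" (420x560 bool, what is visible of it) and "rect" ([left, top, width, height] in pixels, round what is visible of it).
The state is a dict: "time": time; "qpos": joint angles; "dq": joint speeds; "joint_torque": joint torques, N m; "ee_pos": TCP position; "tcp_rot": TCP orientation; "ft_force": force on the tool from outside, world axes, zero at the start; "ft_torque": the same for the moment, N m; "opening": opening from 0.0 (shut) to 1.0 (fully open); "finger_force": force on a finger pad.
Only numpy, scipy, OpenCV 4.12 (cv2) and the standard library are available. Lean on these libraries where they do the work, as an engineer would, in place of code of your own. Each camera call takes 0.05 s, during which the arm holds its last target. There are 200 camera calls.

## Working session

There is one attempt and no reset: what is moved stays moved. The work goes in short steps, Python scripts to look and compute and a shell command to move; the robot and the scene stay as the last step left them, time stands still between calls to the robot, and variables do not carry over. Pictures are saved under pics/ and viewed, at most 14 in all, crops included, and the job is handed in when it is done.

```bash
mkdir -p pics; cat > h.py <<'E'
import numpy as np, cv2
from workcell import manip
from scipy.spatial.transform import Rotation as R
def cap(n,f=None):
    c=manip.capture(n)
    if f: cv2.imwrite('pics/'+f,c['color'][:,:,::-1])
    return c
def px2w(c,u,v,z):
    K=c['camera_matrix'];T=c['world_from_camera']
    d=T[:3,:3]@np.linalg.inv(K)@np.array([u,v,1.]);o=T[:3,3]
    return o+d*(z-o[2])/d[2]
def w2px(c,p):
    T=np.linalg.inv(c['world_from_camera']);q=c['camera_matrix']@(T[:3,:3]@np.array(p)+T[:3,3]);return q[:2]/q[2]
def st():
    o=manip.get_obs();r=R.from_quat(o['tcp_rot']).as_matrix()
    print('t',round(o['time'],2),'p',np.round(o['ee_pos'],4),'x',np.round(r[:,0],3),'y',np.round(r[:,1],3),'F',np.round(o['ft_force'],1),'op',round(o['opening'],3))
    return o
E
python3 - <<'E'
from h import *
st()
for n in('top','scene'):
    c=cap(n,n+'0.png'); print(n,np.round(c['world_from_camera'],3).tolist(),c['camera_matrix'][0].round(1))
    for l in('fixture','case','key','bar','block','disc','tee','nut_handle'):
        print(l,[(round(d['p'],2),[int(x) for x in d['rect']]) for d in manip.silhouettes(n,l)])
E
```

```text
t 0.0 p [0.2233 0.5563 0.2304] x [-0.928  0.373  0.   ] y [ 0.373  0.928 -0.002] F [ 0.2  0.1 -0.1] op 0.999
top [[-0.028, -0.995, 0.093, 0.4], [-0.999, 0.026, -0.022, -0.025], [0.019, -0.094, -0.995, 1.116], [0.0, 0.0, 0.0, 1.0]] [472.9   0.  277.3]
fixture [(0.89, [285, 128, 48, 87])]
case [(0.8, [82, 154, 144, 94])]
key [(0.8, [152, 203, 65, 17]), (0.66, [285, 131, 46, 85])]
bar [(0.88, [406, 270, 46, 37]), (0.69, [419, 158, 43, 45]), (0.66, [403, 224, 54, 18])]
block [(0.56, [352, 225, 30, 18])]
disc [(0.95, [354, 168, 26, 21]), (0.72, [83, 156, 144, 93])]
tee [(0.58, [291, 179, 43, 27])]
nut_handle [(0.82, [290, 185, 44, 19]), (0.52, [355, 166, 27, 26])]
scene [[-0.843, 0.279, -0.459, 1.054], [0.537, 0.462, -0.705, 0.829], [0.015, -0.842, -0.54, 0.759], [0.0, 0.0, 0.0, 1.0]] [542.4   0.  270.9]
fixture [(0.86, [172, 190, 90, 71])]
case [(0.88, [241, 250, 176, 139])]
key [(0.81, [287, 255, 59, 46])]
bar [(0.91, [200, 148, 33, 32]), (0.67, [249, 144, 13, 24]), (0.56, [154, 161, 36, 19]), (0.52, [240, 252, 172, 136])]
block [(0.55, [228, 176, 28, 24])]
disc []
tee [(0.51, [245, 253, 170, 136])]
nut_handle [(0.52, [223, 186, 21, 43])]
```

```bash
python3 - <<'E'
import cv2
a=cv2.imread('pics/top0.png');cv2.imwrite('pics/top0z.png',cv2.resize(a[100:340,70:470],(800,480),interpolation=cv2.INTER_CUBIC))
E
```

```text
(no output)
```

View pics/top0z.png

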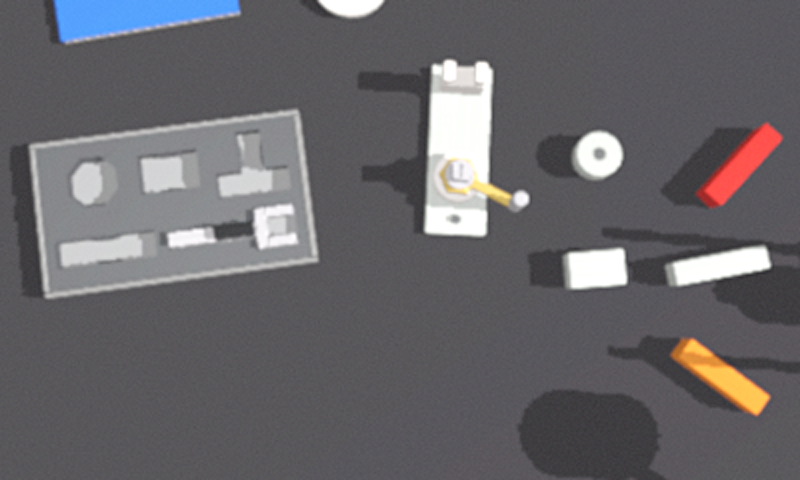

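View pics/scene0.png

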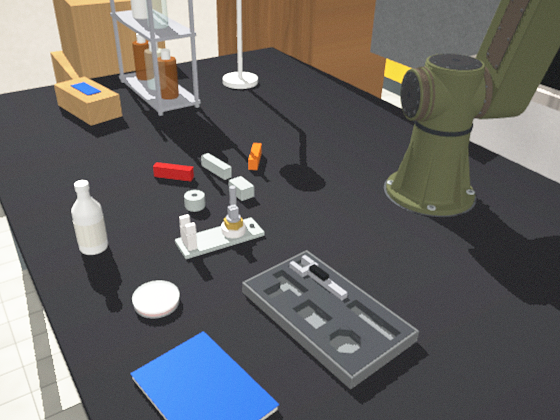

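The top crop shows the case at left with the key (fork at crop 275,228, grip at 232,231) and the fixture in the middle (screw 460,173, post 520,200, lugs up at 465,72). The disc is at 597,155, the block at 595,268 and the white bar at 718,265. Red (740,165) and orange (722,377) are bar look-alikes, so the white bar is the one meant. There is no tee.

```bash
python3 - <<'E'
from h import *
c=cap('top')
f=lambda u,v,z:px2w(c,u/2+70,v/2+100,z)[:2].round(4)
print('case corners z~.03',[f(*p,.03).tolist() for p in((32,146),(298,111),(317,262),(46,297))])
print('fixture plate z.012',[f(*p,.012).tolist() for p in((432,64),(493,66),(486,236),(425,234))])
print('screw top',f(460,172,.08),'post',f(520,199,.092),'lugs',f(449,71,.078),f(483,71,.078))
for l,z in(('key',.038),('bar',.034),('block',.034),('disc',.034)):
  for d in manip.silhouettes('top',l)[:3]:
    m=d['mask'].astype(np.uint8);r=cv2.minAreaRect(cv2.findNonZero(m))
    b=cv2.boxPoints(r); w=np.array([px2w(c,u,v,z)[:2] for u,v in b]);e=np.diff(np.vstack([w,w[:1]]),axis=0)[:2]
    print(l,round(d['p'],2),'px',np.round(r[0]),'w',w.mean(0).round(4),'len',np.linalg.norm(e,axis=1).round(3),'ang',np.degrees(np.arctan2(e[:,1],e[:,0])).round(1))
w=cap('wrist','w0.png');o=st()
T=np.eye(4);T[:3,:3]=R.from_quat(o['tcp_rot']).as_matrix();T[:3,3]=o['ee_pos']
print((np.linalg.inv(T)@w['world_from_camera']).round(3),w['camera_matrix'].round(1))
E
```

```text
case corners z~.03 [[0.6024, 0.3901], [0.6359, 0.0835], [0.4596, 0.0647], [0.4282, 0.3728]]
fixture plate z.012 [[0.6929, -0.075], [0.6887, -0.1477], [0.4857, -0.1321], [0.4899, -0.0607]]
screw top [ 0.5522 -0.0992] post [ 0.519 -0.163] lugs [ 0.6669 -0.0908] [ 0.666  -0.1289]
key 0.78 px [186. 216.] w [0.4964 0.1607] len [0.144 0.051] ang [ -83.8 -173.4]
bar 0.96 px [429. 233.] w [ 0.4427 -0.3956] len [0.119 0.028] ang [ -82.2 -174.1]
bar 0.7 px [439. 182.] w [ 0.5593 -0.4264] len [0.117 0.032] ang [ -45.1 -135.4]
bar 0.58 px [429. 288.] w [ 0.3166 -0.3898] len [0.032 0.117] ang [ -38.5 -127.4]
block 0.61 px [367. 234.] w [ 0.4434 -0.2526] len [0.07 0.04] ang [ -87.5 -178.7]
disc 0.9 px [368. 178.] w [ 0.5731 -0.2617] len [0.057 0.051] ang [ -46.7 -137.3]
t 1.2 p [0.2235 0.5568 0.2313] x [-0.928  0.373 -0.   ] y [0.373 0.928 0.   ] F [ 0.3  0.2 -0. ] op 0.999
[[-0.    -0.951 -0.31   0.079]
 [ 1.     0.    -0.001  0.001]
 [ 0.001 -0.31   0.951 -0.142]
 [ 0.     0.     0.     1.   ]] [[376.    0.  282.4]
 [  0.  376.  211.7]
 [  0.    0.    1. ]]
```

View pics/w0.png

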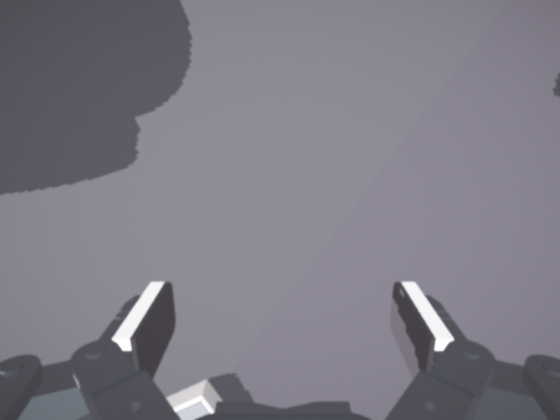

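```bash
cat >> h.py <<'E'
def plan(x,y,z,a):
    """a: world angle of tool x, deg. Prints shift (cm) in present tool axes (shift first) and after turn (turn first)."""
    o=manip.get_obs();r=R.from_quat(o['tcp_rot']).as_matrix()
    d=np.array([x,y,z])-o['ee_pos'];a0=np.degrees(np.arctan2(r[1,0],r[0,0]))
    q=np.radians(a);rn=np.array([[np.cos(q),np.sin(q),0],[np.sin(q),-np.cos(q),0],[0,0,-1]]).T
    t=(a0-a+180)%360-180
    print('shift first',(r.T@d*100).round(2),'then turn',round(t,1),'| turn first then',(rn.T@d*100).round(2))
E
python3 - <<'E'
from h import *
c=cap('top');print(px2w(c,232/2+70,231/2+100,.049))
plan(.497,.157,.2,-83.8)
E
```

```text
[0.49616213 0.15816056 0.049     ]
shift first [-40.27 -26.91   3.13] then turn -118.1 | turn first then [ 42.7  -22.87   3.13]
```

```bash
python3 -m crank '[-3.36,-2.24,0.26,0,8, -3.36,-2.24,0.26,0,8, -3.36,-2.24,0.26,0,8, -3.36,-2.24,0.26,0,8, -3.36,-2.24,0.26,0,8, -3.36,-2.24,0.26,0,8, -3.36,-2.24,0.26,0,8, -3.36,-2.24,0.26,0,8, -3.36,-2.24,0.26,0,8, -3.36,-2.24,0.26,0,8, -3.36,-2.24,0.26,0,8, -3.36,-2.24,0.26,0,8]'
python3 -m crank '[0,0,0,-8.5,8, 0,0,0,-8.5,8, 0,0,0,-8.5,8, 0,0,0,-8.5,8, 0,0,0,-8.5,8, 0,0,0,-8.5,8, 0,0,0,-8.5,8]'
python3 -m crank '[0,0,0,-8.5,8, 0,0,0,-8.5,8, 0,0,0,-8.5,8, 0,0,0,-8.5,8, 0,0,0,-8.5,8, 0,0,0,-8.5,8, 0,0,0,-7.6,8, 0,0,0,0,8, 0,0,0,0,8]'
python3 - <<'E'
from h import *
st();c=cap('wrist','w1.png')
for l in('key','key_grip','slot_bar','case'):
  for d in manip.silhouettes('wrist',l)[:3]:
    m=d['mask'].astype(np.uint8);r=cv2.minAreaRect(cv2.findNonZero(m));print(l,round(d['p'],2),r)
E
```

```text
time: 2.45
ee_pos: [0.4984, 0.1556, 0.2002]
tcp_rot: [0.19, 0.982, 0.0, 0.0]
ft_force: [0.4, 0.2, -0.1]
opening: 0.935
finger_force: 0.0
time: 3.15
ee_pos: [0.4976, 0.1571, 0.2002]
tcp_rot: [-0.325, 0.946, 0.0, 0.0]
ft_force: [0.8, -0.4, -0.0]
opening: 0.937
finger_force: 0.0
time: 4.05
ee_pos: [0.4976, 0.1571, 0.2002]
tcp_rot: [0.743, -0.669, 0.0, -0.0]
ft_force: [-0.4, -0.2, -0.3]
opening: 0.938
finger_force: 0.0
t 4.05 p [0.4976 0.1571 0.2002] x [ 0.105 -0.994 -0.   ] y [-0.994 -0.105 -0.   ] F [-0.4 -0.2 -0.3] op 0.938
key 0.61 ((283.5, 187.5), (165.0, 57.0), 90.0)
key_grip 0.79 ((283.5, 188.0), (166.0, 57.0), 90.0)
slot_bar 0.98 ((229.5, 237.0), (225.0, 316.0), 0.0)
case 0.57 ((229.49998474121094, 236.99996948242188), (224.99996948242188, 315.99993896484375), 0.0)
```

View pics/w1.png

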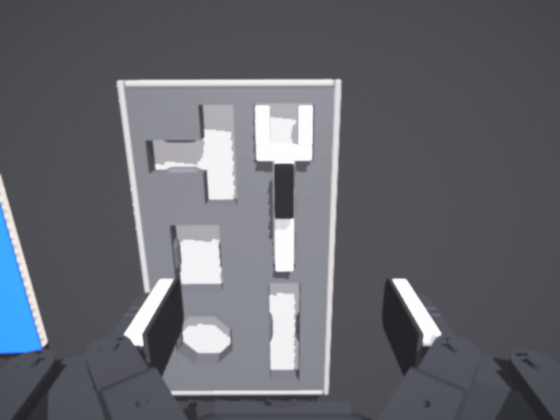

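The picture shows the key with its fork at rows 104–162, grip at cols 275–294 and rows 163–219, axis upright in the image, so the yaw is right. The empty cutouts are tee (207,150), block (199,255), disc (205,337) and bar (284,325).

```bash
python3 - <<'E'
from h import *
c=cap('wrist');g=c['color'].astype(int).sum(2)
dk=(g[150:232,265:305]<110);ys,xs=np.nonzero(dk);print('dark',xs.min()+265,xs.max()+265,ys.min()+150,ys.max()+150)
for r in(130,180,190,200,240,260): print(r,g[r,250:320:1].tolist() if r in(190,) else '', [250+i for i in np.nonzero(np.abs(np.diff(g[r,250:320]))>120)[0]])
print('grip',px2w(c,284.5,191,.049),'handle end',px2w(c,284.5,270,.038),'web',px2w(c,284,162,.038), 'fork tip',px2w(c,284,104,.038))
print('rim',[px2w(c,*p,.03)[:2].round(4).tolist() for p in((120,82),(340,80),(328,394))])
E
```

```text
Traceback (most recent call last):
ValueError: zero-size array to reduction operation minimum which has no identity
```

```bash
python3 - <<'E'
from h import *
c=cap('wrist');g=c['color'].astype(int).sum(2)
for r in(135,190,240): print(r,g[r,250:320].tolist())
print('grip',px2w(c,284.5,191,.049),'handle end',px2w(c,284.5,270,.038),'web',px2w(c,284,162,.038), 'fork tip',px2w(c,284,104,.038))
print('rim',[px2w(c,*p,.03)[:2].round(4).tolist() for p in((120,82),(340,80),(328,394))])
E
```

```text
135 [446, 441, 415, 364, 382, 554, 716, 758, 763, 764, 764, 764, 764, 764, 764, 764, 764, 763, 760, 743, 721, 728, 736, 738, 738, 738, 738, 738, 738, 738, 738, 738, 738, 738, 738, 738, 738, 738, 738, 733, 708, 625, 549, 534, 536, 531, 528, 544, 657, 748, 762, 764, 764, 764, 764, 764, 764, 764, 764, 764, 762, 753, 642, 427, 414, 443, 447, 447, 449, 449]
190 [434, 436, 432, 435, 431, 433, 434, 431, 436, 436, 435, 434, 437, 437, 435, 433, 426, 387, 322, 277, 272, 283, 338, 390, 315, 204, 161, 156, 163, 168, 165, 166, 165, 167, 168, 164, 168, 164, 165, 163, 165, 165, 192, 301, 402, 412, 413, 425, 430, 435, 437, 436, 438, 436, 436, 434, 434, 435, 431, 433, 432, 437, 436, 433, 433, 433, 432, 433, 434, 432]
240 [433, 431, 430, 432, 434, 433, 430, 429, 435, 431, 434, 433, 430, 430, 433, 433, 427, 431, 423, 421, 415, 392, 380, 444, 620, 740, 762, 765, 765, 765, 764, 764, 764, 764, 764, 765, 765, 765, 765, 765, 765, 764, 757, 683, 517, 437, 423, 430, 432, 432, 432, 433, 430, 433, 432, 431, 433, 433, 436, 433, 432, 435, 434, 432, 430, 436, 430, 433, 433, 435]
grip [0.4970411  0.15584423 0.049     ] handle end [0.48868    0.23131778 0.038     ] web [0.49973711 0.13451746 0.038     ] fork tip [0.50468873 0.08932873 0.038     ]
rim [[0.6343, 0.0869], [0.463, 0.0669], [0.4279, 0.3717]]
```

```bash
python3 -m crank '[0.13,0.05,3.9,0,4, 0,0,4,0,4, 0,0,4,0,4, 0,0,3,0,4, 0,0,1.5,0,4, 0,0,0.5,0,4, 0,0,0,0,4, 0,0,0,0,4]'
python3 -m crank '[0,0,0,0,0, 0,0,0,0,0, 0,0,0,0,0, 0,0,0,0,0, 0,0,0,0,0, 0,0,0,0,0, 0,0,0,0,0, 0,0,0,0,0]'
python3 -m crank '[0,0,-1,0,0, 0,0,-3,0,0, 0,0,-4,0,0, 0,0,-4,0,0, 0,0,0,0,0, 0,0,0,0,0]'
python3 - <<'E'
from h import *
st();c=cap('wrist','w2.png')
E
```

```text
time: 5.2
ee_pos: [0.4981, 0.1561, 0.0321]
tcp_rot: [0.744, -0.668, 0.0, -0.001]
ft_force: [-0.3, -0.6, 0.6]
opening: 0.468
finger_force: 0.0
time: 6.0
ee_pos: [0.4981, 0.1561, 0.0324]
tcp_rot: [0.744, -0.668, 0.001, -0.001]
ft_force: [-0.8, -1.5, 5.6]
opening: 0.169
finger_force: 60.7
time: 6.6
ee_pos: [0.4979, 0.156, 0.1523]
tcp_rot: [0.744, -0.668, 0.001, -0.001]
ft_force: [-0.6, 0.1, -3.1]
opening: 0.169
finger_force: 59.7
t 6.6 p [0.4979 0.156  0.1523] x [ 0.108 -0.994 -0.   ] y [-0.994 -0.108 -0.002] F [-0.6  0.1 -3.1] op 0.169
```

View pics/w2.png

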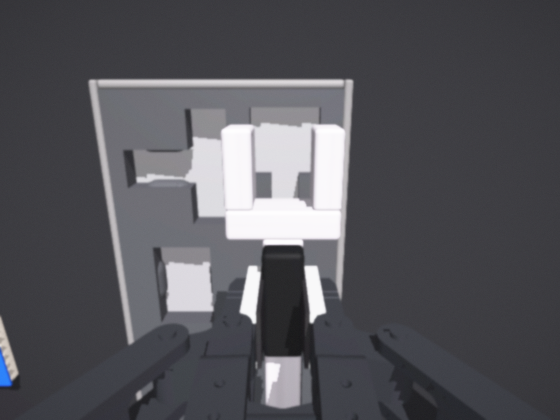

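The key is gripped level, with the fork at 225–343, rows 126–238, centred in the fingers at col 284.

```bash
python3 - <<'E'
from h import *
plan(.603,-.104,.165,175.8)
E
```

```text
shift first [26.96 -7.75 -1.41] then turn 100.4 | turn first then [-12.5  -25.11  -1.41]
```

```bash
python3 -m crank '[2.7,-0.77,-0.3,0,0, 2.7,-0.77,-0.3,0,0, 2.7,-0.77,-0.3,0,0, 2.7,-0.77,-0.3,0,0, 2.7,-0.77,-0.2,0,0, 2.7,-0.77,0,0,0, 2.7,-0.77,0,0,0, 2.7,-0.77,0,0,0, 2.7,-0.77,0,0,0, 2.7,-0.77,0,0,0]'
python3 -m crank '[0,0,0,8.4,0, 0,0,0,8.4,0, 0,0,0,8.4,0, 0,0,0,8.4,0, 0,0,0,8.4,0, 0,0,0,8.4,0, 0,0,0,8.4,0, 0,0,0,8.4,0, 0,0,0,8.4,0, 0,0,0,8.4,0, 0,0,0,8.4,0, 0,0,0,8,0]'
python3 -m crank '[0,0,0,0,0, 0,0,0,0,0]'
python3 - <<'E'
from h import *
st();c=cap('wrist','w3.png');plan(.603,-.104,.165,175.8)
E
```

```text
time: 7.65
ee_pos: [0.6017, -0.1051, 0.1625]
tcp_rot: [0.744, -0.668, -0.002, 0.001]
ft_force: [0.6, 0.6, -3.7]
opening: 0.17
finger_force: 59.6
time: 8.85
ee_pos: [0.6013, -0.104, 0.1624]
tcp_rot: [0.039, 0.999, 0.0, -0.002]
ft_force: [0.8, 0.7, -2.2]
opening: 0.166
finger_force: 59.6
time: 9.05
ee_pos: [0.602, -0.1041, 0.1635]
tcp_rot: [0.035, 0.999, 0.0, -0.001]
ft_force: [0.4, -0.2, -1.9]
opening: 0.169
finger_force: 59.6
t 9.05 p [ 0.602  -0.1041  0.1635] x [-0.998  0.069  0.003] y [0.069 0.998 0.   ] F [ 0.4 -0.2 -1.9] op 0.169
shift first [-0.08  0.02 -0.12] then turn 0.2 | turn first then [-0.08  0.02 -0.12]
```

View pics/w3.png

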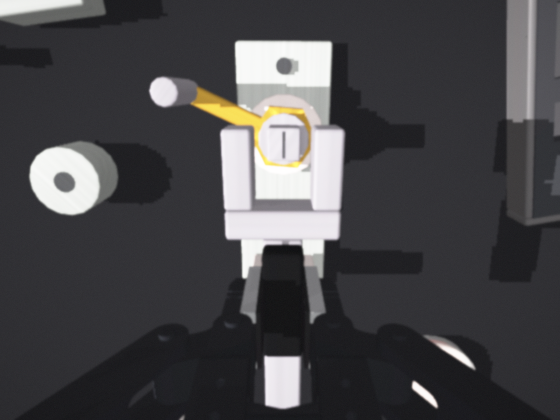

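The screw head sits at about cols 269–302, rows 125–160, the plate's mid is at col 284, and the key's fork mid is at col 283. The post is at (166,91).

```bash
python3 - <<'E'
from h import *
c=cap('wrist');im=c['color'][115:170,260:310][:,:,::-1]
cv2.imwrite('pics/h3.png',cv2.resize(im,None,fx=10,fy=10,interpolation=cv2.INTER_CUBIC))
z=manip.get_obs()['ee_pos'][2]-.0144+.02
print('tip',px2w(c,283.5,127,z),'web-end',px2w(c,283.5,238,z),'web in',px2w(c,283.5,205,z))
print('prong outer',px2w(c,223,150,z),px2w(c,344,150,z))
print('plate end corners',px2w(c,236,41,.012),px2w(c,331,42,.012),'post',px2w(c,166,91,.092))
E
```

```text
tip [ 0.53671529 -0.09853092  0.16978961] web-end [ 0.57890303 -0.10145293  0.16978961] web in [ 0.56552548 -0.10052638  0.16978961]
prong outer [ 0.54330236 -0.12088194  0.16978961] [ 0.54635663 -0.0773064   0.16978961]
plate end corners [ 0.48849945 -0.12891498  0.012     ] [ 0.49391946 -0.06107144  0.012     ] post [ 0.52029077 -0.16098294  0.092     ]
```

View pics/h3.png

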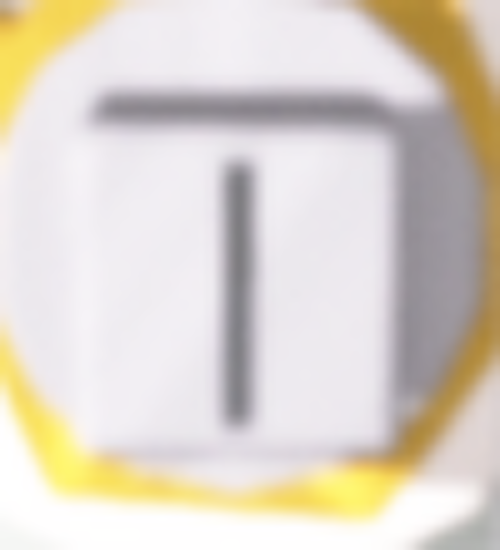

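```bash
python3 - <<'E'
from h import *
c=cap('wrist');print(px2w(c,284,143.5,.08))
E
```

```text
[ 0.55484656 -0.09927493  0.08      ]
```

```bash
python3 -m crank '[-0.2,0.03,2,0,0, 0,0,2,0,0, 0,0,2,0,0, 0,0,0.5,0,0, 0,0,0,0,0, 0,0,0,0,0]'
python3 - <<'E'
from h import *
st();c=cap('wrist','w4.png')
E
```

```text
time: 9.8
ee_pos: [0.6056, -0.1042, 0.101]
tcp_rot: [0.036, 0.999, -0.0, 0.001]
ft_force: [-0.4, 0.3, -1.5]
opening: 0.174
finger_force: 59.6
t 9.8 p [ 0.6056 -0.1042  0.101 ] x [-0.997  0.072 -0.001] y [ 0.072  0.997 -0.   ] F [-0.4  0.3 -1.5] op 0.174
```

View pics/w4.png

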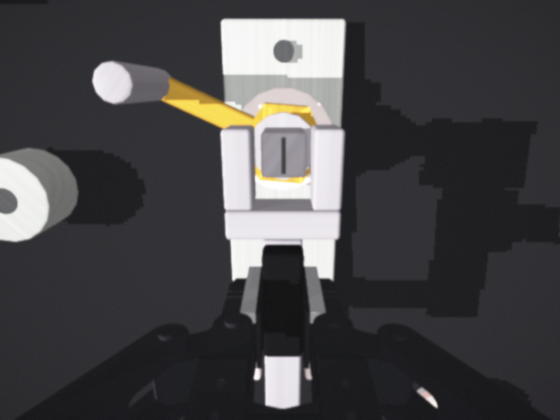

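The head (261–306) is centred within the prong gap (253–313), so I lower the key.

```bash
python3 -m crank '[0.08,0,0.7,0,0, 0,0,0.7,0,0, 0,0,0.5,0,0, 0,0,0,0,0]' && python3 -m crank '[0,0,0.5,0,0, 0,0,0.4,0,0, 0,0,0.2,0,0, 0,0,0,0,0]'
python3 - <<'E'
from h import *
st()
E
```

```text
time: 10.25
ee_pos: [0.6033, -0.1039, 0.0799]
tcp_rot: [0.036, 0.999, 0.0, -0.001]
ft_force: [-0.8, 0.7, -2.5]
opening: 0.17
finger_force: 59.6
time: 10.65
ee_pos: [0.6039, -0.104, 0.0697]
tcp_rot: [0.036, 0.999, 0.0, -0.0]
ft_force: [0.4, 0.5, -3.0]
opening: 0.169
finger_force: 59.6
t 10.65 p [ 0.6039 -0.104   0.0697] x [-0.997  0.073  0.001] y [0.073 0.997 0.   ] F [ 0.4  0.5 -3. ] op 0.169
```

Down to 69.7 mm, expecting rest at about 68.4.

```bash
python3 -m crank '[0,0,0.1,0,0, 0,0,0.1,0,0, 0,0,0,0,0]' && python3 -m crank '[0,0,0,0,2, 0,0,0,0,3, 0,0,0,0,4, 0,0,0,0,4, 0,0,0,0,4]' && python3 -m crank '[0,0,-2,0,4, 0,0,-4,0,4, 0,0,-4,0,4, 0,0,0,0,4,0,0,0,0,4]'
python3 - <<'E'
from h import *
st();c=cap('wrist','w5.png')
E
```

```text
time: 10.95
ee_pos: [0.6045, -0.1041, 0.0685]
tcp_rot: [0.036, 0.999, -0.0, 0.0]
ft_force: [-0.2, 0.1, -0.4]
opening: 0.172
finger_force: 59.8
time: 11.45
ee_pos: [0.6043, -0.1041, 0.0682]
tcp_rot: [0.036, 0.999, -0.0, 0.0]
ft_force: [0.4, -0.2, 0.6]
opening: 0.471
finger_force: 0.0
time: 11.95
ee_pos: [0.6052, -0.1043, 0.1693]
tcp_rot: [0.036, 0.999, -0.0, 0.001]
ft_force: [-1.0, -0.4, -0.9]
opening: 0.468
finger_force: 0.0
t 11.95 p [ 0.6052 -0.1043  0.1693] x [-0.997  0.073 -0.003] y [ 0.073  0.997 -0.   ] F [-1.  -0.4 -0.9] op 0.468
```

View pics/w5.png

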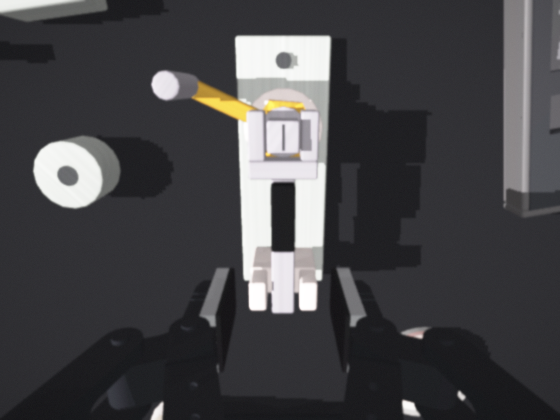

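The key lies over the head with its tail between the lugs (258 and 308, row 290). The post is at (167,85), and next I go over it with tool x pointing radially outward.

```bash
python3 - <<'E'
from h import *
c=cap('wrist');p=px2w(c,168,85,.092);print(p,'post base side?');h=px2w(c,284.5,133.5,.08);print('head',h)
d=p-np.array([.5548,-.0993,0]);a=np.degrees(np.arctan2(d[1],d[0]));print(a,np.hypot(*d[:2]));plan(p[0],p[1],.17,a)
E
```

```text
[ 0.51908164 -0.16019008  0.092     ] post base side?
head [ 0.55119489 -0.09834336  0.08      ]
-120.39605630639825 0.07059322500125656
shift first [ 8.01 -6.23 -0.29] then turn -63.8 | turn first then [ 9.12  4.43 -0.3 ]
```

```bash
python3 -m crank '[2,-1.57,0,0,4, 2,-1.57,0,0,4, 2,-1.57,0,0,4, 2,-1.57,0,0,4, 0,0,0,-8.2,4, 0,0,0,-8.2,4, 0,0,0,-8.2,4, 0,0,0,-8.2,4, 0,0,0,-8.2,4, 0,0,0,-8.2,4, 0,0,0,-8.2,4, 0,0,0,-7.6,4]'
python3 -m crank '[0,0,0,0,4, 0,0,0,0,4]'
python3 - <<'E'
from h import *
st();c=cap('wrist','w6.png');plan(.5195,-.1608,.075,-119)
E
```

```text
time: 13.25
ee_pos: [0.5186, -0.1605, 0.1662]
tcp_rot: [-0.509, 0.861, 0.001, -0.001]
ft_force: [0.2, -0.3, -0.1]
opening: 0.468
finger_force: 0.0
time: 13.45
ee_pos: [0.5191, -0.1606, 0.1669]
tcp_rot: [-0.505, 0.863, 0.001, -0.001]
ft_force: [-0.4, 0.1, -0.5]
opening: 0.47
finger_force: 0.0
t 13.45 p [ 0.5191 -0.1606  0.1669] x [-0.49  -0.872  0.   ] y [-0.872  0.49   0.002] F [-0.4  0.1 -0.5] op 0.47
shift first [-0.   -0.04  9.22] then turn -0.3 | turn first then [-0.   -0.02  9.22]
```

View pics/w6.png

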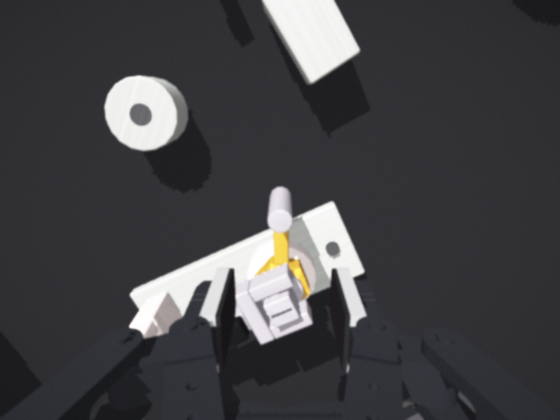

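The post's top disc is at (281,221), in line with the tool (col 282).

```bash
python3 - <<'E'
from h import *
c=cap('wrist');print(px2w(c,281,221,.092))
E
python3 -m crank '[0,0,3,0,4, 0,0,3,0,4, 0,0,2,0,4, 0,0,1.2,0,4, 0,0,0,0,2.2, 0,0,0,0,2.2, 0,0,0,0,2.2, 0,0,0,0,2.2]'
```

```text
[ 0.51953595 -0.16299223  0.092     ]
time: 14.35
ee_pos: [0.5209, -0.1612, 0.0773]
tcp_rot: [-0.506, 0.862, -0.001, 0.001]
ft_force: [-0.3, -0.6, 0.7]
opening: 0.258
finger_force: 0.0
```

Now the arc: 6° per row clockwise.

```bash
python3 -m crank '[-0.04,0.75,0.2,6,2.1, -0.04,0.75,0,6,2.1, -0.04,0.75,0,6,2.1, -0.04,0.75,0,6,2.1, -0.04,0.75,0,6,2.1, -0.04,0.75,0,6,2.1]'
python3 - <<'E'
from h import *
o=st();d=o['ee_pos'][:2]-np.array([.554,-.099]);print(np.hypot(*d),np.degrees(np.arctan2(d[1],d[0])))
c=cap('wrist','w7.png')
E
```

```text
time: 14.95
ee_pos: [0.491, -0.1294, 0.0752]
tcp_rot: [-0.212, 0.977, -0.002, 0.001]
ft_force: [1.8, -3.2, -1.1]
opening: 0.247
finger_force: 1.8
t 14.95 p [ 0.491  -0.1294  0.0752] x [-0.91  -0.415 -0.001] y [-0.415  0.91  -0.004] F [ 1.8 -3.2 -1.1] op 0.247
0.06990191917734158 -154.2602976869853
```

View pics/w7.png

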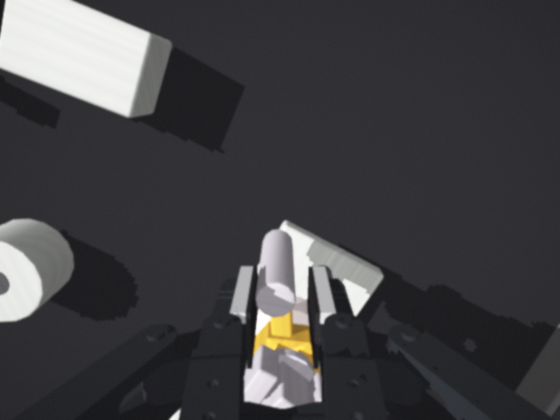

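The post (276,290) is caged between the pads and is being driven; the screw stays put. Continuing.

```bash
python3 -m crank '[-0.03,0.75,0,6,2.1, -0.03,0.75,0,6,2.1, -0.03,0.75,0,6,2.1, -0.03,0.75,0,6,2.1, -0.03,0.75,0,6,2.1, -0.03,0.75,0,6,2.1, -0.03,0.75,0,6,2.1, -0.03,0.75,0,6,2.1]'
python3 -c "
from h import *
o=st();d=o['ee_pos'][:2]-np.array([.554,-.099]);print(np.hypot(*d),np.degrees(np.arctan2(d[1],d[0])))"
```

```text
time: 15.8
ee_pos: [0.4896, -0.0711, 0.0752]
tcp_rot: [0.202, 0.979, -0.001, 0.002]
ft_force: [1.1, -4.4, 0.3]
opening: 0.245
finger_force: 1.7
t 15.8 p [ 0.4896 -0.0711  0.0752] x [-0.918  0.396 -0.003] y [ 0.396  0.918 -0.002] F [ 1.1 -4.4  0.3] op 0.245
0.07016782855267843 156.5329203426994
```

```bash
python3 -m crank '[-0.02,0.75,0,6,2.1, -0.02,0.75,0,6,2.1, -0.02,0.75,0,6,2.1, -0.02,0.75,0,6,2.1, -0.02,0.75,0,6,2.1, -0.02,0.75,0,6,2.1, 0,0,0,0,2.1]'
python3 -m crank '[-0.01,0.37,0,3,2.1, -0.01,0.37,0,3,2.1, 0,0,0,0,2.1]'
python3 -c "
from h import *
o=st();d=o['ee_pos'][:2]-np.array([.554,-.099]);print(np.hypot(*d),np.degrees(np.arctan2(d[1],d[0])))"
```

```text
time: 16.5
ee_pos: [0.5173, -0.036, 0.0746]
tcp_rot: [0.493, 0.87, -0.0, 0.0]
ft_force: [-0.7, 0.2, 0.8]
opening: 0.248
finger_force: 0.3
time: 16.8
ee_pos: [0.5229, -0.0328, 0.0744]
tcp_rot: [0.537, 0.843, -0.0, 0.0]
ft_force: [-2.5, -0.9, 0.8]
opening: 0.245
finger_force: 0.8
t 16.8 p [ 0.5229 -0.0328  0.0744] x [-0.423  0.906 -0.   ] y [ 0.906  0.423 -0.   ] F [-2.5 -0.9  0.8] op 0.245
0.07315346366489026 115.14226366237568
```

```bash
python3 -m crank '[-0.06,0.37,0,3,2.1, -0.06,0.37,0,3,2.1, 0,0,0,0,2.1]'
python3 -m crank '[-0.02,0.25,0,2,2.1, -0.02,0.25,0,2,2.1, 0,0,0,0,2.1]'
python3 -c "
from h import *
o=st();d=o['ee_pos'][:2]-np.array([.554,-.099]);print(np.hypot(*d),np.degrees(np.arctan2(d[1],d[0])))
c=cap('wrist','w8.png')"
```

```text
time: 17.1
ee_pos: [0.5297, -0.0303, 0.0741]
tcp_rot: [0.581, 0.814, 0.0, -0.001]
ft_force: [-2.6, 0.1, 1.2]
opening: 0.247
finger_force: 1.1
time: 17.4
ee_pos: [0.5344, -0.0291, 0.074]
tcp_rot: [0.609, 0.793, 0.0, -0.001]
ft_force: [-4.4, 1.2, 1.7]
opening: 0.246
finger_force: 1.4
t 17.4 p [ 0.5344 -0.0291  0.074 ] x [-0.259  0.966  0.001] y [ 0.966  0.259 -0.001] F [-4.4  1.2  1.7] op 0.246
0.07258950929010165 105.64394899098716
```

View pics/w8.png

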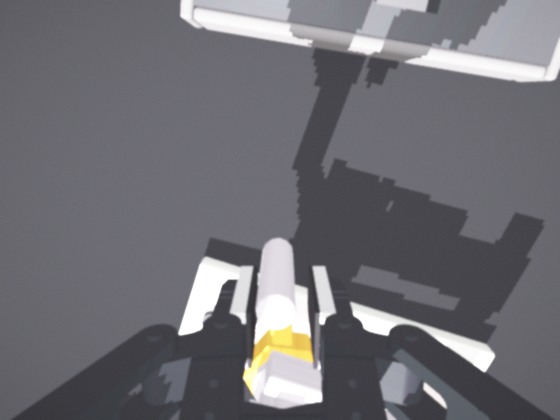

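```bash
python3 -m crank '[-0.02,0.25,0,2,2.1, 0,0,0,0,2.1]'; python3 -m crank '[-0.02,0.25,0,2,2.1, 0,0,0,0,2.1]'
```

```text
time: 17.65
ee_pos: [0.537, -0.0287, 0.0739]
tcp_rot: [0.623, 0.782, 0.0, -0.001]
ft_force: [-3.8, 1.3, 1.5]
opening: 0.249
finger_force: 1.6
time: 17.85
ee_pos: [0.5397, -0.0283, 0.0739]
tcp_rot: [0.636, 0.771, 0.0, -0.001]
ft_force: [-3.7, 2.8, 1.1]
opening: 0.243
finger_force: 1.5
```

```bash
python3 -m crank '[0,-0.15,0,0,2.6, 0,0,0,0,4, 0,0,0,0,4, 0,0,-3,0,4, 0,0,-4,0,4, 0,0,-4,0,4, -2,0,0,0,4, 0,0,0,0,4, 0,0,0,0,4]'
python3 -c "
from h import *
st();c=cap('wrist')
cv2.imwrite('pics/w9.png',c['color'][200:420,180:400,::-1].repeat(2,0).repeat(2,1))
np.savez('w9.npz',K=c['camera_matrix'],T=c['world_from_camera'])"
```

```text
time: 18.75
ee_pos: [0.5424, -0.0488, 0.1839]
tcp_rot: [0.637, 0.77, 0.0, -0.0]
ft_force: [-0.4, -0.5, -0.1]
opening: 0.471
finger_force: 0.0
t 18.75 p [ 0.5424 -0.0488  0.1839] x [-0.187  0.982  0.   ] y [0.982 0.187 0.   ] F [-0.4 -0.5 -0.1] op 0.471
```

View pics/w9.png

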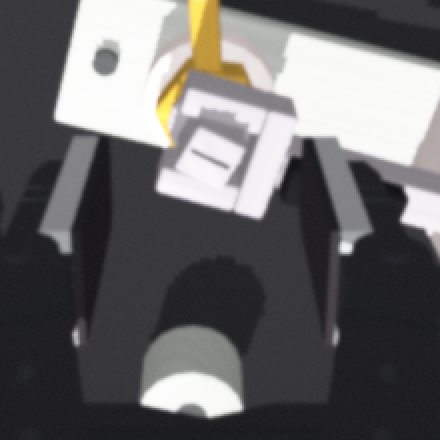

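```bash
python3 -c "
from h import *
n=np.load('w9.npz');c=dict(camera_matrix=n['K'],world_from_camera=n['T'])
f=lambda u,v,z:px2w(c,u/2+180,v/2+200,z)[:2]
A=lambda p,q,z:np.degrees(np.arctan2(*(f(*q,z)-f(*p,z))[::-1]))
print('slot',A((190,150),(228,167),.08),'key edges',A((165,190),(240,213),.074),A((193,70),(295,100),.074),'plate',A((55,120),(165,145),.012))
print('head',f(209,158,.08))
c=cap('top');
for n in('nut_handle','screw','key'):
  for d in manip.silhouettes('top',n)[:2]:
    m=d['mask'].astype(np.uint8);print(n,d['p'],d['rect'])
im=c['color'][120:220,270:345]
v=im.astype(int);y=(v[...,0]-v[...,2]>60);ys,xs=np.nonzero(y);q=[px2w(c,a+270,b+120,.04)[:2] for a,b in zip(xs,ys)];q=np.array(q)
far=q[np.hypot(*(q-[.554,-.099]).T)>.03];print(len(far),np.degrees(np.arctan2(*(far.mean(0)-[.554,-.099])[::-1])),far.mean(0))
"
```

```text
slot -15.738568422799906 key edges -8.47366595836962 -6.75144493141136 plate -3.4217484127278626
head [ 0.55460907 -0.09927288]Traceback (most recent call last):
  File "<string>", line 14, in <module>
    far=q[np.hypot(*(q-[.554,-.099]).T)>.03];print(len(far),np.degrees(np.arctan2(*(far.mean(0)-[.554,-.099])[::-1])),far.mean(0))
                     ~^~~~~~~~~~~~~
ValueError: operands could not be broadcast together with shapes (0,) (2,)
```

```bash
python3 -c "
from h import *
plan(.6042,-.105,.17,174)"
```

```text
shift first [-6.75  5.05  1.32] then turn -73.1 | turn first then [-6.79 -5.    1.33]
```

```bash
python3 -m crank '[-2.25,1.69,0.4,0,4, -2.25,1.68,0.4,0,4, -2.25,1.68,0.4,0,4, 0,0,0,-8.2,4, 0,0,0,-8.2,4, 0,0,0,-8.2,4, 0,0,0,-8.2,4, 0,0,0,-8.2,4, 0,0,0,-8.2,4, 0,0,0,-8.2,4, 0,0,0,-8.2,4, 0,0,0,-7.5,4]'
python3 -m crank '[0,0,0,0,4, 0,0,0,0,4]'
python3 -c "
from h import *
st();c=cap('wrist');plan(.6042,-.105,.068,174)
for n in ('key','key_grip','nut_handle'):
  for d in manip.silhouettes('wrist',n)[:2]: print(n,round(d['p'],2),d['rect'])
g=c['color'].astype(int).sum(2)
for r in range(185,250,8):
  x=np.nonzero(g[r,255:315]<150)[0]+255
  if len(x): print(r,x.min(),x.max(),px2w(c,(x.min()+x.max()+1)/2,r,.085)[:2].round(4))
print('fixed px expected grip',w2px(c,(.6036,-.1055,.085)))"
```

```text
time: 20.2
ee_pos: [0.6045, -0.105, 0.1715]
tcp_rot: [0.05, 0.999, 0.0, -0.0]
ft_force: [-0.7, -0.3, 0.8]
opening: 0.472
finger_force: 0.0
time: 20.4
ee_pos: [0.6046, -0.1052, 0.1717]
tcp_rot: [0.054, 0.999, 0.0, -0.0]
ft_force: [-0.8, -0.5, 0.1]
opening: 0.466
finger_force: 0.0
t 20.4 p [ 0.6046 -0.1052  0.1717] x [-0.994  0.109  0.001] y [0.109 0.994 0.   ] F [-0.8 -0.5  0.1] op 0.466
shift first [ 0.04  0.02 10.38] then turn -0.2 | turn first then [ 0.04  0.02 10.38]
key 0.83 [243.9, 110.2, 75.7, 199.3]
key 0.58 [497.6, 0.0, 62.4, 208.0]
key_grip 0.75 [245.9, 112.9, 71.1, 197.9]
key_grip 0.74 [264.7, 83.7, 147.9, 70.3]
nut_handle 0.71 [494.7, 0.4, 62.8, 205.5]
nut_handle 0.6 [262.7, 84.0, 150.1, 69.4]
185 272 292 [ 0.5831 -0.1021]
193 272 292 [ 0.5882 -0.1027]
201 271 292 [ 0.5934 -0.1036]
209 272 292 [ 0.5987 -0.1039]
217 272 292 [ 0.6041 -0.1044]
225 272 292 [ 0.6095 -0.105 ]
233 272 292 [ 0.615  -0.1056]
241 272 292 [ 0.6206 -0.1062]
249 273 292 [ 0.6263 -0.1065]
fixed px expected grip [280.77812668 216.4905573 ]
```

```bash
python3 -m crank '[0.05,0,3,0,4, 0,0,3,0,4, 0,0,2.5,0,4, 0,0,1.3,0,4, 0,0,0.5,0,4, 0,0,0,0,4, 0,0,0,0,4]'
python3 -m crank '[0,0,0,0,0, 0,0,0,0,0, 0,0,0,0,0, 0,0,0,0,0, 0,0,0,0,0, 0,0,0,0,0, 0,0,0,0,0]'
python3 -m crank '[0,0,-0.5,0,0, 0,0,-0.8,0,0, 0,0,-1,0,0, 0,0,-1.5,0,0, 0,0,-3,0,0, 0,0,-3,0,0, 0,0,0,0,0, 0,0,0,0,0]'
python3 -c "
from h import *
st();plan(.4979,.156,.15,-83.8)"
```

```text
time: 21.3
ee_pos: [0.6052, -0.1056, 0.0703]
tcp_rot: [0.053, 0.999, -0.0, 0.001]
ft_force: [-0.7, -1.7, 0.0]
opening: 0.47
finger_force: 0.0
time: 22.0
ee_pos: [0.6051, -0.1056, 0.0705]
tcp_rot: [0.053, 0.999, -0.0, 0.001]
ft_force: [-1.3, -0.3, 6.0]
opening: 0.17
finger_force: 59.2
time: 22.8
ee_pos: [0.6049, -0.1054, 0.1682]
tcp_rot: [0.053, 0.999, -0.0, 0.001]
ft_force: [0.1, 1.0, -3.5]
opening: 0.17
finger_force: 59.5
t 22.8 p [ 0.6049 -0.1054  0.1682] x [-0.994  0.106 -0.002] y [0.106 0.994 0.   ] F [ 0.1  1.  -3.5] op 0.17
shift first [13.4  24.86  1.8 ] then turn -102.3 | turn first then [-27.14   7.81   1.82]
```

```bash
python3 -m crank '[1.34,2.49,0.18,0,0, 1.34,2.49,0.18,0,0, 1.34,2.49,0.18,0,0, 1.34,2.49,0.18,0,0, 1.34,2.49,0.18,0,0, 1.34,2.49,0.18,0,0, 1.34,2.49,0.18,0,0, 1.34,2.49,0.18,0,0, 1.34,2.49,0.18,0,0, 1.34,2.49,0.18,0,0]'
python3 -m crank '[0,0,0,-8.52,0, 0,0,0,-8.52,0, 0,0,0,-8.52,0, 0,0,0,-8.52,0, 0,0,0,-8.52,0, 0,0,0,-8.52,0, 0,0,0,-8.52,0, 0,0,0,-8.52,0, 0,0,0,-8.52,0, 0,0,0,-8.52,0, 0,0,0,-8.52,0, 0,0,0,-8.52,0]'
python3 -m crank '[0,0,0,0,0, 0,0,0,0,0]'
python3 -c "
from h import *
st();plan(.4979,.156,.15,-83.8)
c=cap('wrist','w10.png');g=c['color'].astype(int).sum(2)
print('prong col 240',np.round(np.convolve(g[110:250,236],[1,1,1],'same')/3).astype(int).tolist())
for r in(150,225): print(r,[(200+i) for i in np.nonzero(g[r,200:370]>600)[0]][::1][:1],[(200+i) for i in np.nonzero(g[r,200:370]>600)[0]][-1:])
"
```

```text
time: 23.8
ee_pos: [0.4954, 0.1571, 0.1474]
tcp_rot: [0.053, 0.999, -0.0, -0.001]
ft_force: [0.3, -0.1, -2.8]
opening: 0.169
finger_force: 59.4
time: 25.0
ee_pos: [0.4959, 0.156, 0.1474]
tcp_rot: [0.746, -0.666, -0.001, 0.001]
ft_force: [-0.4, -0.0, -2.9]
opening: 0.17
finger_force: 59.5
time: 25.2
ee_pos: [0.4965, 0.1562, 0.1481]
tcp_rot: [0.743, -0.669, -0.001, 0.001]
ft_force: [0.5, -1.1, -2.5]
opening: 0.168
finger_force: 59.5
t 25.2 p [0.4965 0.1562 0.1481] x [ 0.104 -0.995  0.   ] y [-0.995 -0.104  0.002] F [ 0.5 -1.1 -2.5] op 0.168
shift first [ 0.03 -0.14 -0.19] then turn -0.2 | turn first then [ 0.03 -0.14 -0.19]
prong col 240 [261, 389, 390, 390, 392, 392, 392, 390, 390, 400, 458, 564, 673, 737, 753, 758, 761, 763, 763, 762, 760, 759, 757, 757, 757, 758, 758, 758, 758, 758, 758, 758, 758, 758, 758, 758, 758, 758, 758, 758, 758, 758, 758, 758, 758, 758, 758, 758, 758, 758, 758, 758, 758, 758, 758, 758, 758, 758, 758, 758, 758, 758, 758, 758, 758, 758, 758, 758, 758, 758, 758, 758, 758, 758, 758, 758, 758, 758, 758, 758, 758, 758, 758, 758, 758, 758, 758, 758, 758, 758, 758, 758, 757, 755, 745, 732, 732, 743, 759, 763, 762, 760, 759, 758, 758, 758, 758, 758, 757, 757, 756, 756, 756, 757, 757, 758, 758, 758, 758, 757, 756, 755, 751, 731, 670, 567, 460, 396, 375, 375, 374, 374, 373, 373, 372, 372, 372, 371, 372, 249]
150 [np.int64(200)] [np.int64(344)]
225 [np.int64(227)] [np.int64(341)]
```

```bash
python3 -c "
import cv2,numpy as np
for f in('w2','w10'):
  g=cv2.imread(f'pics/{f}.png').astype(int).sum(2);s=g[:,236];print(f,np.nonzero(np.abs(s[110:250]-565)<110)[0]+110)
  for r in(180,228):
    print(r,g[r,218:232].tolist(),g[r,334:350].tolist())
"
```

```text
w2 [124 238 239]
180 [669, 668, 668, 662, 643, 637, 686, 721, 740, 746, 748, 749, 749, 750] [748, 748, 749, 748, 748, 746, 736, 711, 646, 587, 573, 560, 535, 452, 310, 219]
228 [343, 340, 345, 342, 340, 350, 374, 493, 647, 712, 736, 746, 749, 748] [750, 748, 748, 746, 740, 715, 633, 570, 568, 553, 483, 341, 226, 205, 198, 197]
w10 [121 235]
180 [697, 696, 696, 689, 650, 586, 626, 708, 743, 753, 756, 758, 758, 758] [757, 758, 758, 756, 755, 751, 737, 700, 643, 608, 581, 503, 355, 235, 215, 213]
228 [375, 373, 369, 371, 374, 371, 381, 415, 552, 694, 739, 752, 756, 757] [758, 757, 756, 751, 735, 670, 613, 599, 548, 434, 299, 227, 214, 216, 218, 220]
```

```bash
python3 -m crank '[-0.05,-0.14,3,-0.2,0, 0,0,3,0,0, 0,0,2.5,0,0, 0,0,1,0,0, 0,0,0,0,0]' && python3 -m crank '[0,0,0.7,0,0, 0,0,0.5,0,0, 0,0,0,0,0]'
python3 -c "
from h import *
st();plan(.4979,.1568,.0345,-83.8)"
```

```text
time: 25.75
ee_pos: [0.4972, 0.1566, 0.0527]
tcp_rot: [0.745, -0.667, -0.001, 0.001]
ft_force: [0.9, -0.8, -1.6]
opening: 0.171
finger_force: 59.4
time: 26.05
ee_pos: [0.5001, 0.1575, 0.0444]
tcp_rot: [0.745, -0.667, 0.001, -0.001]
ft_force: [-4.4, -1.1, 10.8]
opening: 0.167
finger_force: 61.2
t 26.05 p [0.5001 0.1575 0.0444] x [ 0.11  -0.994 -0.001] y [-0.994 -0.11  -0.003] F [-4.4 -1.1 10.8] op 0.167
shift first [0.04 0.23 0.99] then turn 0.1 | turn first then [0.04 0.22 0.99]
```

```bash
python3 -m crank '[0,0,-0.6,0,0, 0,0,-1.2,0,0, 0,0,0,0,0, 0,0,0,0,0]'
python3 -c "
from h import *
st();c=cap('wrist','w11.png');plan(.4979,.1568,.0345,-83.8)
cv2.imwrite('pics/w11z.png',cv2.resize(c['color'][60:310,160:400,::-1],None,fx=2.4,fy=2.4,interpolation=cv2.INTER_CUBIC))"
```

```text
time: 26.45
ee_pos: [0.4994, 0.1573, 0.0608]
tcp_rot: [0.745, -0.667, 0.0, -0.001]
ft_force: [-0.5, 0.1, -3.6]
opening: 0.168
finger_force: 59.6
t 26.45 p [0.4994 0.1573 0.0608] x [ 0.111 -0.994 -0.   ] y [-0.994 -0.111 -0.002] F [-0.5  0.1 -3.6] op 0.168
shift first [0.02 0.1  2.58] then turn 0.2 | turn first then [0.02 0.1  2.58]
```

View pics/w11z.png

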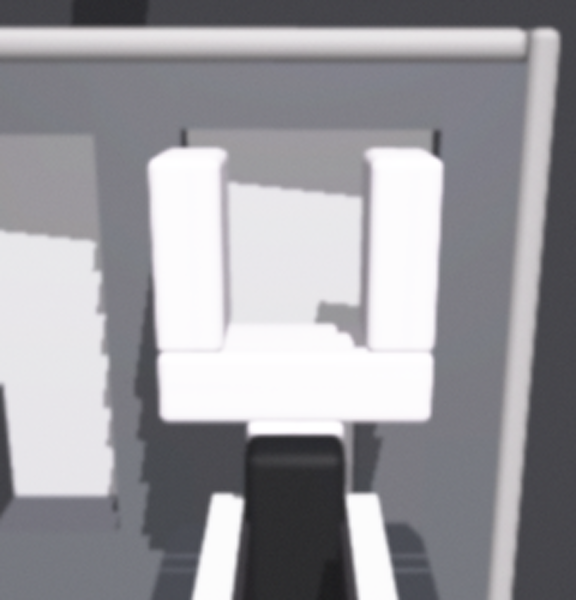

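The cutout's mouth spans crop cols 184–438 with its front edge at row 130. The fork spans 150–440 at its top with tips at row 150, so the key sits too far left; next I put a number on it.

```bash
python3 -c "
from h import *
c=cap('wrist');o=manip.get_obs();r=R.from_quat(o['tcp_rot']).as_matrix();zt=o['ee_pos'][2]-.0165+.02
def t(u,v,z): return (r.T@(px2w(c,160+u/2.4,60+v/2.4,z)-o['ee_pos'])*100).round(3)[:2]
print('slot L,R front',t(184,130,.028),t(438,130,.028));print('fork tip L R',t(150,165,zt),t(440,165,zt),'tip row',t(200,150,zt),'web end',t(200,418,zt),t(160,418,zt),t(431,418,zt))
"
```

```text
slot L,R front [ 6.825 -2.191] [6.825 2.56 ]
fork tip L R [ 6.528 -2.303] [6.528 2.068] tip row [ 6.749 -1.542] web end [ 2.439 -1.68 ] [ 2.439 -2.339] [2.44  2.124]
```

```bash
python3 -m crank '[-0.08,0.22,0,0.2,0, 0,0,0,0,0, 0,0,0.4,0,0, 0,0,0,0,0,0,0,0,0,0]'
python3 -c "
from h import *
st()
c=cap('wrist','w12.png');g=c['color'].astype(int).sum(2)
for r in (119,121): print(g[r,225:245].tolist(),g[r,335:356].tolist())
print(g[100:130,285].tolist())"
```

```text
time: 27.05
ee_pos: [0.4962, 0.1575, 0.0558]
tcp_rot: [0.744, -0.668, -0.0, 0.0]
ft_force: [-0.2, 0.1, -3.2]
opening: 0.171
finger_force: 59.5
t 27.05 p [0.4962 0.1575 0.0558] x [ 0.107 -0.994  0.   ] y [-0.994 -0.107  0.001] F [-0.2  0.1 -3.2] op 0.171
[352, 275, 209, 237, 341, 428, 463, 468, 462, 467, 465, 470, 469, 471, 466, 469, 467, 468, 470, 469] [214, 224, 304, 366, 391, 395, 398, 395, 396, 393, 393, 390, 396, 393, 390, 386, 391, 392, 389, 389, 390]
[356, 292, 226, 263, 384, 503, 562, 586, 596, 596, 597, 596, 601, 601, 600, 600, 600, 599, 602, 602] [352, 318, 352, 384, 392, 397, 395, 396, 395, 393, 392, 393, 392, 392, 396, 394, 394, 388, 390, 387, 393]
[396, 397, 397, 397, 395, 391, 393, 396, 391, 392, 391, 395, 407, 432, 463, 469, 471, 473, 472, 475, 470, 471, 469, 473, 470, 472, 469, 468, 469, 469]
```

```bash
python3 -m crank '[0,0,0.5,0,0, 0,0,0.4,0,0, 0,0,0.4,0,0, 0,0,0,0,0]'
```

```text
time: 27.5
ee_pos: [0.4957, 0.1574, 0.0423]
tcp_rot: [0.744, -0.668, -0.0, 0.001]
ft_force: [0.4, -0.4, -2.8]
opening: 0.168
finger_force: 59.5
```

Below the foam surface with no contact force. Continuing down.

```bash
python3 -m crank '[0,0,0.3,0,0, 0,0,0.3,0,0, 0,0,0,0,0]'; python3 -m crank '[0,0,0.15,0,0, 0,0,0,0,0]'
```

```text
time: 27.8
ee_pos: [0.4961, 0.1574, 0.0367]
tcp_rot: [0.744, -0.668, -0.0, 0.0]
ft_force: [0.1, -0.4, -2.4]
opening: 0.165
finger_force: 59.5
time: 28.0
ee_pos: [0.4964, 0.1576, 0.0355]
tcp_rot: [0.744, -0.668, 0.0, 0.0]
ft_force: [-0.4, 0.9, -2.6]
opening: 0.162
finger_force: 59.5
```

```bash
python3 -m crank '[0,0,0,0,1.9, 0,0,0,0,3, 0,0,0,0,4, 0,0,0,0,4, 0,0,-3,0,4, 0,0,-4,0,4, 0,0,-4,0,4, 0,0,-4,0,4, 0,0,0,0,4, 0,0,0,0,4]'
python3 -c "
from h import *
st();c=cap('wrist','w13.png');g=c['color'].astype(int).sum(2)
for r in(120,140,250): print(r,[int(i)+250 for i in np.nonzero(np.abs(np.diff(g[r,250:320]))>70)[0]])
print(g[90:290,262].tolist()[::3])
for d in manip.silhouettes('wrist','key')[:2]: print(d['p'],d['rect'])
for n in('case','slot_bar'):
  for d in manip.silhouettes('wrist',n)[:2]: print(n,d['p'],d['rect'])
"
```

```text
time: 29.0
ee_pos: [0.4973, 0.1578, 0.1867]
tcp_rot: [0.744, -0.668, 0.001, -0.001]
ft_force: [-0.4, 0.5, -0.6]
opening: 0.469
finger_force: 0.0
t 29.0 p [0.4973 0.1578 0.1867] x [ 0.107 -0.994 -0.001] y [-0.994 -0.107 -0.003] F [-0.4  0.5 -0.6] op 0.469
120 [252, 253, 296, 299, 313, 314]
140 [254, 255, 292, 293, 298, 299, 313, 314]
250 [273, 274, 293, 294]
[461, 460, 454, 453, 485, 687, 765, 764, 764, 764, 764, 764, 764, 764, 764, 764, 764, 764, 764, 758, 765, 764, 764, 764, 753, 315, 279, 279, 294, 377, 439, 437, 441, 437, 436, 432, 437, 430, 432, 433, 433, 432, 433, 432, 431, 433, 436, 432, 432, 436, 431, 433, 433, 434, 434, 431, 430, 432, 427, 429, 430, 429, 429, 430, 431, 426, 431]
0.81 [255.9, 107.1, 59.9, 169.7]
case 0.66 [109.9, 77.2, 232.9, 325.2]
slot_bar 0.6 [113.6, 78.2, 233.4, 329.5]
```

```bash
python3 -m crank '[-2.5,-1,-1,0,4, -2.5,-1,-1,0,4, -2.5,-1,-1,0,4, -2.5,-1,-1,0,4, 0,0,0,0,4, 0,0,0,0,4, 0,0,0,0,4]'
python3 -c "
from h import *
st();c=cap('wrist','w14.png');g=c['color'].astype(int).sum(2)
print(np.bincount(g.ravel()//10).argsort()[-6:]*10)
m=(np.abs(g-430)>28).astype(np.uint8)
n,lab,s,ce=cv2.connectedComponentsWithStats(m)
for i in range(1,n):
  if s[i,4]>300: 
    cnt=cv2.findNonZero((lab==i).astype(np.uint8)).reshape(-1,2)
    w=np.array([px2w(c,u+.0,v,.028)[:2] for u,v in cnt]);r=cv2.minAreaRect((w*1000).astype(np.float32))
    print(s[i],ce[i].round(),'W',np.round(r[0],1),np.round(r[1],1),round(r[2],1))
"
```

```text
time: 29.9
ee_pos: [0.5245, 0.2603, 0.2243]
tcp_rot: [0.744, -0.668, -0.0, 0.001]
ft_force: [0.6, 0.3, -0.6]
opening: 0.467
finger_force: 0.0
t 29.9 p [0.5245 0.2603 0.2243] x [ 0.107 -0.994  0.001] y [-0.994 -0.107  0.002] F [ 0.6  0.3 -0.6] op 0.467
[220 430 260 230 250 240]
[     0      0    560    420 185463] [281. 231.] W [520. 327.] [643.1 429.3] 6.0
[  187     0   178   169 15238] [284.  53.] W [539.4 182.3] [142.4 136.1] 6.2
[ 209  106   54   78 3784] [236. 143.] W [569.1 233.6] [46.2 68.4] 6.1
[ 210  210   60   54 2490] [240. 235.] W [560.3 320.9] [56.9 55. ] 5.5
```

```bash
python3 -c "
from h import *
c=cap('wrist');g=c['color'].astype(int).sum(2)
u0,v0=w2px(c,(.48,.29,.028));print(u0,v0)
for r in range(int(v0)-70,int(v0)+90,12): 
  x=np.nonzero(np.abs(g[r,300:420]-430)>28)[0]+300
  d=np.nonzero(np.diff(x)>1)[0];print(r,[(int(s[0]),int(s[-1])) for s in np.split(x,d+1)])
for d in manip.silhouettes('wrist','key')[:2]: print('key',round(d['p'],2),d['rect'])
for r in(20,40): print(r,[int(i)+300 for i in np.nonzero(np.abs(np.diff(g[r,300:380]))>70)[0]])
"
```

```text
326.48993662281373 215.21619866182039
145 [(314, 337), (370, 419)]
157 [(314, 336), (369, 375), (377, 419)]
169 [(368, 374), (376, 419)]
181 [(308, 341), (368, 373), (375, 419)]
193 [(307, 336), (338, 341), (367, 372), (374, 419)]
205 [(306, 335), (337, 340), (366, 371), (373, 419)]
217 [(309, 332), (334, 340), (365, 419)]
229 [(308, 339), (364, 419)]
241 [(307, 333), (335, 338), (363, 419)]
253 [(306, 333), (335, 338), (363, 419)]
265 [(305, 337), (362, 367), (369, 419)]
277 [(310, 310), (314, 315), (318, 325), (327, 327), (330, 353), (361, 366), (368, 419)]
289 [(329, 419)]
301 [(300, 361), (363, 419)]
key 0.87 [300.2, 0.0, 60.9, 155.5]
key 0.22 [170.0, 0.0, 215.8, 302.2]
20 [302, 303, 359, 360]
40 [316, 320, 321, 377, 378]
```

```bash
python3 -c "
from h import *
c=cap('wrist');g=c['color'].astype(int).sum(2)
print([int(i)+160 for i in np.nonzero(np.abs(g[160:285,322]-430)>28)[0]][:3],g[265:290,322].tolist(),g[170:182,322].tolist())
f=lambda u,v:px2w(c,u,v,.028)[:2]
w=[f(308,181),f(341.5,181),f(337.5,265),f(304.7,265)];print(np.round(w,4).tolist())
print('ends',f(323,176),f(321,272), 'mid x', (f(308,181)+f(341.5,181))/2,(f(337.5,265)+f(304.7,265))/2)
"
```

```text
[160, 161, 162] [735, 733, 733, 733, 734, 733, 733, 733, 731, 711, 634, 503, 435, 418, 420, 414, 420, 419, 424, 426, 428, 429, 428, 427, 425] [439, 443, 460, 501, 518, 527, 523, 525, 527, 526, 527, 529]
[[0.5021, 0.2592], [0.4714, 0.2559], [0.4621, 0.3409], [0.4945, 0.3443]]
ends [0.48901239 0.25307047] [0.47734967 0.35024358] mid x [0.48674825 0.25756297] [0.4783128  0.34259284]
```

```bash
cat >> h.py <<'E'
def find(c,cam,labels,z=.034):
  for l in labels:
    for d in manip.silhouettes(cam,l)[:3]:
      m=d['mask'].astype(np.uint8);r=cv2.minAreaRect(cv2.findNonZero(m));b=cv2.boxPoints(r)
      w=np.array([px2w(c,u,v,z)[:2] for u,v in b]);e=np.diff(np.vstack([w,w[:1]]),axis=0)[:2]
      print(l,round(d['p'],2),'px',np.round(r[0]),'w',w.mean(0).round(4),'len',np.linalg.norm(e,axis=1).round(3),'ang',np.degrees(np.arctan2(e[:,1],e[:,0])).round(1))
E
python3 -c "
from h import *
c=cap('top');find(c,'top',('bar','block','disc','tee','key'))
plan(.443,-.255,.21,92.5)"
```

```text
bar 0.76 px [439. 183.] w [ 0.5581 -0.4256] len [0.12  0.033] ang [ -44.8 -135. ]
bar 0.64 px [430. 288.] w [ 0.3172 -0.3903] len [0.032 0.119] ang [ -37.9 -126.7]
bar 0.57 px [428. 233.] w [ 0.4419 -0.3947] len [0.118 0.028] ang [ -80.4 -172.2]
block 0.69 px [367. 234.] w [ 0.4433 -0.2528] len [0.069 0.04 ] ang [ -86.8 -178. ]
disc 0.91 px [369. 178.] w [ 0.5737 -0.2623] len [0.055 0.051] ang [ -46.7 -137.3]
disc 0.17 px [290. 174.] w [ 0.5891 -0.0811] len [0.201 0.11 ] ang [ -4.1 -94. ]
key 0.59 px [185. 216.] w [0.4964 0.1621] len [0.145 0.047] ang [ -83.3 -172.9]
shift first [50.44 13.73  1.56] then turn -176.3 | turn first then [-51.21 -10.49   1.57]
```

```bash
python3 -m crank '[4.2,1.14,0.13,0,6, 4.2,1.14,0.13,0,6, 4.2,1.14,0.13,0,6, 4.2,1.14,0.13,0,6, 4.2,1.14,0.13,0,6, 4.2,1.14,0.13,0,6, 4.2,1.14,0.13,0,6, 4.2,1.14,0.13,0,6, 4.2,1.14,0.13,0,6, 4.2,1.14,0.13,0,6, 4.2,1.14,0.13,0,6, 4.2,1.14,0.13,0,6]'
python3 -m crank '[0,0,0,8.35,6, 0,0,0,8.35,6, 0,0,0,8.35,6, 0,0,0,8.35,6, 0,0,0,8.35,6, 0,0,0,8.35,6, 0,0,0,8.35,6, 0,0,0,8.35,6, 0,0,0,8.35,6, 0,0,0,8.35,6, 0,0,0,8.35,6]'
python3 -m crank '[0,0,0,8.35,6, 0,0,0,8.35,6, 0,0,0,8.35,6, 0,0,0,8.35,6, 0,0,0,8.35,6, 0,0,0,8.35,6, 0,0,0,8.35,6, 0,0,0,8.35,6, 0,0,0,8.35,6, 0,0,0,8.35,6, 0,0,0,8.35,6, 0,0,0,0,6]'
python3 -m crank '[0,0,0,0,6, 0,0,0,0,6]'
python3 -c "
from h import *
st();c=cap('wrist','w15.png');find(c,'wrist',('block','bar'))
plan(.443,-.255,.21,92.5)"
```

```text
time: 31.6
ee_pos: [0.4431, -0.2563, 0.2103]
tcp_rot: [0.744, -0.668, 0.0, -0.0]
ft_force: [1.0, -0.3, -0.3]
opening: 0.704
finger_force: 0.0
time: 32.7
ee_pos: [0.4436, -0.2545, 0.2101]
tcp_rot: [-0.035, 0.999, -0.0, 0.0]
ft_force: [0.0, -0.8, 0.0]
opening: 0.701
finger_force: 0.0
time: 33.9
ee_pos: [0.4436, -0.2545, 0.2101]
tcp_rot: [0.692, 0.722, 0.0, 0.0]
ft_force: [-0.9, 0.7, 0.3]
opening: 0.702
finger_force: 0.0
time: 34.1
ee_pos: [0.4435, -0.2544, 0.21]
tcp_rot: [0.691, 0.723, 0.0, 0.0]
ft_force: [0.4, -0.0, -0.3]
opening: 0.702
finger_force: 0.0
t 34.1 p [ 0.4435 -0.2544  0.21  ] x [-0.045  0.999  0.   ] y [0.999 0.045 0.   ] F [ 0.4 -0.  -0.3] op 0.702
block 0.56 px [282. 182.] w [ 0.4441 -0.2525] len [0.039 0.067] ang [  2.6 -86.3]
block 0.35 px [275. 318.] w [ 0.4433 -0.3906] len [0.027 0.124] ang [ 10.9 -80.5]
bar 0.9 px [352. 330.] w [ 0.5197 -0.3981] len [0.016 0.055] ang [ 18.1 -72.4]
bar 0.86 px [275. 318.] w [ 0.4435 -0.3905] len [0.027 0.124] ang [ 10.6 -80.8]
bar 0.62 px [150. 306.] w [ 0.3205 -0.382 ] len [0.122 0.021] ang [ 52.4 -42. ]
shift first [-0.05 -0.06  0.  ] then turn 0.0 | turn first then [-0.05 -0.06  0.  ]
```

```bash
python3 -m crank '[0,0.06,4,0,6, 0,0,4,0,6, 0,0,4,0,6, 0,0,4,0,6, 0,0,2,0,6, 0,0,0.9,0,6, 0,0,0,0,6]'
python3 -m crank '[0,0,0,0,2, 0,0,0,0,2, 0,0,0,0,2, 0,0,0,0,2, 0,0,0,0,2, 0,0,0,0,2, 0,0,0,0,2]'
python3 -m crank '[0,0,-3,0,2, 0,0,-4,0,2, 0,0,-4,0,2, 0,0,-2,0,2, 0,0,0,0,2, 0,0,0,0,2]'
python3 -c "
from h import *
st();plan(.5691,.2336,.14,96.2)"
```

```text
time: 34.95
ee_pos: [0.4435, -0.2541, 0.0201]
tcp_rot: [0.692, 0.722, -0.0, -0.001]
ft_force: [-0.3, -0.4, -0.1]
opening: 0.7
finger_force: 0.0
time: 35.65
ee_pos: [0.4454, -0.2552, 0.0227]
tcp_rot: [0.692, 0.722, 0.0, 0.002]
ft_force: [-0.3, 0.8, 7.0]
opening: 0.45
finger_force: 61.3
time: 36.25
ee_pos: [0.4442, -0.2545, 0.151]
tcp_rot: [0.692, 0.722, 0.0, 0.0]
ft_force: [-0.6, -0.6, -2.3]
opening: 0.446
finger_force: 61.7
t 36.25 p [ 0.4442 -0.2545  0.151 ] x [-0.043  0.999 -0.   ] y [0.999 0.043 0.001] F [-0.6 -0.6 -2.3] op 0.446
shift first [48.22 14.58  1.09] then turn -3.7 | turn first then [47.17 17.69  1.1 ]
```

```bash
python3 -m crank '[4.02,1.215,0,0,2, 4.02,1.215,0,0,2, 4.02,1.215,0,0,2, 4.02,1.215,0,0,2, 4.02,1.215,0,0,2, 4.02,1.215,0,0,2, 4.02,1.215,0,0,2, 4.02,1.215,0,0,2, 4.02,1.215,0,0,2, 4.02,1.215,0,0,2, 4.02,1.215,0,0,2, 4.02,1.215,0,-3.7,2]'
python3 -m crank '[0,0,3,0,2, 0,0,3,0,2, 0,0,1.5,0,2, 0,0,0,0,2,0,0,0,0,2,0,0,0,0,2]'
python3 -c "
from h import *
o=st();plan(.5691,.2336,.05,96.2);c=cap('wrist','w16.png');g=c['color'].astype(int).sum(2)
r=R.from_quat(o['tcp_rot']).as_matrix()
p=[w2px(c,o['ee_pos']+r@np.array([a,b,0])+[0,0,.034-.0215]) for a in(.032,-.032) for b in(-.02,.02)];print('block top corners expected',np.round(p).tolist())
q=[w2px(c,np.array([.5691,.2336,.028])+np.array([[-.1,.995],[.995,.1]])[0]*a+np.array([.995,.108,0])*0) if 0 else w2px(c,np.array([.5691,.2336,.028])+a*np.array([-.108,.994,0])+b*np.array([.994,.108,0])) for a in(.034,-.034) for b in(-.022,.022)];print('slot expected',np.round(q).tolist())
"

```

```text
time: 37.45
ee_pos: [0.5679, 0.235, 0.1484]
tcp_rot: [0.668, 0.745, -0.002, -0.001]
ft_force: [1.1, -0.6, -2.6]
opening: 0.446
finger_force: 61.6
time: 38.05
ee_pos: [0.5695, 0.2339, 0.0766]
tcp_rot: [0.668, 0.744, 0.0, 0.0]
ft_force: [-0.0, -0.7, -1.8]
opening: 0.445
finger_force: 61.5
t 38.05 p [0.5695 0.2339 0.0766] x [-0.107  0.994  0.   ] y [0.994 0.107 0.001] F [-0.  -0.7 -1.8] op 0.445
shift first [-0.02 -0.05  2.66] then turn -0.0 | turn first then [-0.02 -0.05  2.66]
block top corners expected [[225.0, 227.0], [334.0, 227.0], [232.0, 370.0], [328.0, 370.0]]
slot expected [[237.0, 183.0], [322.0, 183.0], [242.0, 298.0], [318.0, 298.0]]
```

```bash
python3 -c "
import cv2,numpy as np
g=cv2.imread('pics/w16.png').astype(int).sum(2)
for r in(188,192,196,235): print(r,g[r,222:250:2].tolist(),g[r,310:342:2].tolist())
print(g[165:240,280].tolist())"

```

```text
188 [285, 285, 283, 282, 281, 277, 277, 275, 239, 130, 225, 337, 341, 341] [343, 336, 342, 339, 301, 161, 137, 162, 165, 164, 165, 160, 163, 166, 168, 163]
192 [281, 284, 288, 279, 281, 281, 280, 280, 243, 137, 209, 336, 343, 344] [407, 407, 406, 386, 309, 158, 134, 160, 169, 167, 168, 167, 165, 169, 166, 166]
196 [287, 287, 280, 279, 283, 277, 276, 283, 247, 138, 200, 333, 345, 341] [566, 567, 558, 452, 302, 142, 139, 166, 168, 162, 166, 164, 171, 170, 165, 165]
235 [291, 289, 292, 293, 357, 453, 472, 482, 492, 492, 500, 489, 488, 492] [720, 718, 718, 723, 726, 726, 726, 729, 726, 722, 716, 672, 507, 298, 279, 280]
[169, 170, 171, 170, 170, 170, 167, 167, 164, 175, 168, 165, 163, 178, 206, 266, 315, 336, 341, 338, 344, 341, 342, 357, 415, 502, 555, 571, 569, 572, 569, 568, 568, 569, 569, 557, 515, 443, 393, 382, 382, 378, 377, 380, 386, 385, 384, 384, 389, 386, 378, 381, 379, 381, 382, 380, 375, 377, 385, 400, 424, 462, 513, 581, 649, 699, 721, 729, 731, 731, 731, 732, 730, 732, 731]
```

```bash
python3 -m crank '[0.15,-0.03,1,0,2, 0,0,1.2,0,2, 0,0,0.4,0,2, 0,0,0.3,0,2, 0,0,0,0,2]'; python3 -m crank '[0,0,0.3,0,2, 0,0,0.3,0,2, 0,0,0.3,0,2, 0,0,0,0,2]'
```

```text
time: 38.6
ee_pos: [0.5682, 0.235, 0.0463]
tcp_rot: [0.668, 0.744, -0.001, -0.0]
ft_force: [-0.1, 0.5, -1.8]
opening: 0.449
finger_force: 61.6
time: 39.0
ee_pos: [0.5685, 0.2353, 0.0378]
tcp_rot: [0.668, 0.744, 0.0, -0.0]
ft_force: [0.2, 0.3, -2.9]
opening: 0.446
finger_force: 61.6
```

Inside the cutout. Now pressing.

```bash
python3 -m crank '[0,0,0.3,0,2, 0,0,0.2,0,2, 0,0,0,0,2]'; python3 -m crank '[0,0,0.2,0,2, 0,0,0.2,0,2, 0,0,0,0,2]'
```

```text
time: 39.3
ee_pos: [0.5687, 0.2353, 0.0328]
tcp_rot: [0.668, 0.744, 0.0, 0.0]
ft_force: [-0.6, -0.1, -2.8]
opening: 0.447
finger_force: 61.6
time: 39.6
ee_pos: [0.5687, 0.2353, 0.0327]
tcp_rot: [0.668, 0.744, 0.001, 0.0]
ft_force: [-10.7, -4.2, 29.0]
opening: 0.445
finger_force: 65.0
```

```bash
python3 -m crank '[0,0,-0.1,0,3, 0,0,0,0,5, 0,0,0,0,6, 0,0,0,0,6, 0,0,-2,0,6, 0,0,-3,0,4, 0,0,0,0,0, 0,0,0,0,0, 0,0,0,0,0, 0,0,0,0,0, 0,0,0,0,0]'; python3 -m crank '[0,0,2,0,0, 0,0,1,0,0, 0,0,0.3,0,0, 0,0,0,0,0]'
```

```text
time: 40.7
ee_pos: [0.5679, 0.235, 0.079]
tcp_rot: [0.668, 0.744, -0.001, -0.0]
ft_force: [0.1, -0.0, -0.0]
opening: -0.001
finger_force: 0.0
time: 41.1
ee_pos: [0.5679, 0.235, 0.0463]
tcp_rot: [0.668, 0.744, -0.001, -0.0]
ft_force: [0.1, -0.3, -0.5]
opening: 0.003
finger_force: 0.0
```

```bash
python3 -m crank '[0,0,0.2,0,0, 0,0,0.1,0,0, 0,0,0,0,0]'; python3 -m crank '[0,0,0.1,0,0, 0,0,0.1,0,0,0,0,0,0,0]'
```

```text
time: 41.4
ee_pos: [0.5688, 0.2353, 0.0443]
tcp_rot: [0.668, 0.744, 0.0, 0.0]
ft_force: [-0.2, -0.5, -0.2]
opening: -0.0
finger_force: 0.0
time: 41.7
ee_pos: [0.569, 0.2354, 0.0441]
tcp_rot: [0.668, 0.744, 0.001, 0.0]
ft_force: [-4.5, -1.8, 13.0]
opening: 0.002
finger_force: 6.7
```

```bash
python3 -m crank '[0,0,-3,0,0, 0,0,-4.5,0,4, 0,0,-4.5,0,7.4, 0,0,-4.5,0,7.4, 0,0,0,0,7.4]'
python3 -c "
from h import *
plan(.573,-.262,.21,96.2)"
```

```text
time: 42.2
ee_pos: [0.5724, 0.2368, 0.2147]
tcp_rot: [0.668, 0.744, 0.005, 0.003]
ft_force: [0.2, 1.1, 0.5]
opening: 0.68
finger_force: 0.0
shift first [-49.6   -5.3    0.25] then turn -0.0 | turn first then [-49.6   -5.33   0.47]
```

```bash
python3 -m crank '[-4.13,-0.44,0,0,7.4, -4.13,-0.44,0,0,7.4, -4.13,-0.44,0,0,7.4, -4.13,-0.44,0,0,7.4, -4.13,-0.44,0,0,7.4, -4.13,-0.44,0,0,7.4, -4.13,-0.44,0,0,7.4, -4.13,-0.44,0,0,7.4, -4.13,-0.44,0,0,7.4, -4.13,-0.44,0,0,7.4, -4.13,-0.44,0,0,7.4, -4.13,-0.44,0,0,7.4]'
python3 -m crank '[0,0,0,0,7.4, 0,0,0,0,7.4, 0,0,0,0,7.4]'
python3 -c "
from h import *
st();c=cap('wrist','w17.png');find(c,'wrist',('disc',));
for d in manip.silhouettes('wrist','disc')[:1]: print(d['rect'])
plan(.573,-.262,.02,96.2)"
```

```text
time: 43.4
ee_pos: [0.569, -0.2649, 0.2068]
tcp_rot: [0.668, 0.744, 0.0, 0.0]
ft_force: [0.7, 1.1, 0.4]
opening: 0.865
finger_force: 0.0
time: 43.7
ee_pos: [0.5691, -0.2623, 0.2067]
tcp_rot: [0.668, 0.744, 0.0, -0.0]
ft_force: [0.6, 0.3, 0.1]
opening: 0.871
finger_force: 0.0
t 43.7 p [ 0.5691 -0.2623  0.2067] x [-0.108  0.994  0.001] y [ 0.994  0.108 -0.   ] F [0.6 0.3 0.1] op 0.871
disc 0.84 px [290. 186.] w [ 0.5761 -0.261 ] len [0.048 0.056] ang [  6.2 -82.1]
[259.3, 152.3, 59.5, 66.1]
shift first [-0.06  0.35 18.71] then turn 0.1 | turn first then [-0.06  0.35 18.71]
```

```bash
python3 -c "
from h import *
c=cap('wrist');p=px2w(c,289.1,188.5,.034);print(p);plan(p[0],p[1],.021,96.2)"
```

```text
[ 0.5764027  -0.26275312  0.034     ]
shift first [-0.15  0.67 18.62] then turn 0.1 | turn first then [-0.15  0.67 18.62]
```

```bash
python3 -m crank '[-0.1,0.65,4,0,7.4, 0,0,4,0,7.4, 0,0,4,0,7.4, 0,0,4,0,7.4, 0,0,2,0,7.4, 0,0,0.6,0,7.4, 0,0,0,0,7.4,0,0,0,0,7.4]'
python3 -m crank '[0,0,0,0,3, 0,0,0,0,3, 0,0,0,0,3, 0,0,0,0,3, 0,0,0,0,3, 0,0,0,0,3, 0,0,0,0,3, 0,0,0,0,3]'
python3 -m crank '[0,0,-3,0,3, 0,0,-4,0,3, 0,0,-4,0,3, 0,0,-2,0,3, 0,0,0,0,3, 0,0,0,0,3]'
python3 -c "
from h import *
st();plan(.5603,.3209,.14,96.2)"
```

```text
time: 44.7
ee_pos: [0.5772, -0.2637, 0.0226]
tcp_rot: [0.668, 0.744, 0.0, 0.001]
ft_force: [0.1, 0.2, 0.8]
opening: 0.863
finger_force: 0.0
time: 45.5
ee_pos: [0.5773, -0.264, 0.0234]
tcp_rot: [0.668, 0.744, 0.001, 0.002]
ft_force: [-1.1, 1.2, 8.4]
opening: 0.571
finger_force: 60.6
time: 46.1
ee_pos: [0.5761, -0.2636, 0.1514]
tcp_rot: [0.668, 0.744, 0.0, 0.001]
ft_force: [1.3, 0.3, -2.2]
opening: 0.576
finger_force: 62.5
t 46.1 p [ 0.5761 -0.2636  0.1514] x [-0.107  0.994 -0.001] y [0.994 0.107 0.001] F [ 1.3  0.3 -2.2] op 0.576
shift first [58.28  4.71  1.11] then turn -0.0 | turn first then [58.28  4.75  1.14]
```

```bash
python3 -m crank '[4.6,0.39,0,0,3, 4.6,0.39,0,0,3, 4.6,0.39,0,0,3, 4.6,0.39,0,0,3, 4.6,0.39,0,0,3, 4.6,0.39,0,0,3, 4.6,0.39,0,0,3, 4.6,0.39,0,0,3, 4.6,0.39,0,0,3, 4.6,0.39,0,0,3, 4.6,0.39,0,0,3, 4.6,0.39,0,0,3]'
python3 -m crank '[3,0.07,1,0,3, 0,0,3,0,3, 0,0,2.2,0,3, 0,0,0,0,3, 0,0,0,0,3, 0,0,0,0,3]'
python3 -c "
from h import *
o=st();plan(.5603,.3209,.05,96.2);c=cap('wrist','w18.png');g=c['color'].astype(int).sum(2)
for d in manip.silhouettes('wrist','disc')[:2]: print(d['p'],d['rect'])
r=R.from_quat(o['tcp_rot']).as_matrix()
n=lambda cx,z,rad:np.round([w2px(c,np.array([*cx,z])+rad*v) for v in(r[:,0],-r[:,1],r[:,1])]).tolist()
print('disc top expected F L R',n(o['ee_pos'][:2],o['ee_pos'][2]-.023+.034,.026));print('slot expected',n((.5603,.3209),.028,.028))
print(g[120:260,282].tolist())
for k in(190,200,210,220,230,240,260): print(k,g[k,200:250:3].tolist(),g[k,310:366:3].tolist())
"
```

```text
time: 47.3
ee_pos: [0.5615, 0.2916, 0.1488]
tcp_rot: [0.668, 0.744, -0.002, -0.001]
ft_force: [0.4, 0.0, -1.5]
opening: 0.571
finger_force: 62.5
time: 47.9
ee_pos: [0.5612, 0.3203, 0.0898]
tcp_rot: [0.668, 0.744, 0.0, 0.0]
ft_force: [-1.3, 1.0, -0.9]
opening: 0.576
finger_force: 62.6
t 47.9 p [0.5612 0.3203 0.0898] x [-0.107  0.994  0.   ] y [0.994 0.107 0.001] F [-1.3  1.  -0.9] op 0.576
shift first [ 0.07 -0.08  3.98] then turn -0.1 | turn first then [ 0.07 -0.08  3.98]
0.91 [222.1, 215.3, 123.9, 137.3]
0.62 [44.3, 106.7, 332.5, 313.3]
disc top expected F L R [[280.0, 240.0], [214.0, 301.0], [345.0, 301.0]]
slot expected [[279.0, 186.0], [231.0, 233.0], [327.0, 233.0]]
[194, 176, 175, 172, 177, 175, 175, 176, 176, 174, 176, 171, 174, 174, 176, 174, 174, 176, 178, 172, 176, 174, 171, 173, 171, 171, 171, 172, 170, 176, 169, 170, 170, 172, 170, 171, 172, 170, 167, 171, 170, 166, 170, 170, 170, 167, 170, 171, 171, 173, 173, 169, 166, 165, 166, 170, 165, 169, 169, 165, 174, 186, 272, 416, 521, 562, 569, 571, 571, 571, 571, 568, 574, 571, 569, 568, 571, 568, 569, 570, 569, 572, 572, 568,
[... 882 characters left out ...]
, 282, 281, 222, 152, 146, 233, 335, 340, 337] [510, 560, 416, 252, 205, 230, 253, 277, 276, 276, 282, 277, 273, 276, 277, 276, 275, 394, 494]
230 [290, 294, 291, 290, 288, 290, 293, 290, 293, 291, 250, 144, 145, 209, 351, 366, 363] [375, 365, 367, 366, 317, 229, 263, 275, 274, 276, 280, 277, 280, 278, 276, 281, 285, 433, 489]
240 [293, 294, 295, 291, 296, 294, 295, 294, 293, 298, 273, 200, 348, 364, 367, 366, 373] [373, 367, 372, 365, 367, 370, 362, 295, 280, 279, 274, 277, 276, 279, 282, 279, 288, 463, 491]
260 [298, 296, 301, 298, 303, 304, 311, 307, 309, 327, 367, 395, 505, 723, 734, 734, 735] [719, 718, 720, 719, 716, 712, 688, 479, 356, 329, 276, 280, 278, 275, 275, 274, 363, 494, 466]
```

```bash
python3 -m crank '[0.26,-0.18,1,0,3, 0,0,1.4,0,3, 0,0,0,0,3, 0,0,0,0,3]'
python3 -c "
from h import *
o=st();c=cap('wrist','w19.png');g=c['color'].astype(int).sum(2)
r=R.from_quat(o['tcp_rot']).as_matrix()
n=lambda cx,z,rad:np.round([w2px(c,np.array([*cx,z])+rad*v) for v in(r[:,0],-r[:,1],r[:,1])]).tolist()
print('disc top expected F L R',n(o['ee_pos'][:2],o['ee_pos'][2]-.023+.034,.026));print('slot expected',n(o['ee_pos'][:2],.028,.028))
print(g[160:245,279].tolist())
for k in(200,210,220,230,255): print(k,g[k,205:250:3].tolist(),g[k,310:356:3].tolist())
"
```

```text
time: 48.4
ee_pos: [0.5578, 0.3222, 0.064]
tcp_rot: [0.668, 0.744, -0.001, -0.0]
ft_force: [1.2, 0.3, -0.5]
opening: 0.576
finger_force: 62.6
t 48.4 p [0.5578 0.3222 0.064 ] x [-0.107  0.994 -0.001] y [ 0.994  0.107 -0.002] F [ 1.2  0.3 -0.5] op 0.576
disc top expected F L R [[280.0, 240.0], [214.0, 301.0], [345.0, 301.0]]
slot expected [[281.0, 200.0], [226.0, 252.0], [335.0, 252.0]]
[174, 171, 172, 172, 175, 175, 175, 172, 172, 169, 170, 173, 175, 169, 174, 168, 172, 174, 170, 172, 169, 168, 166, 170, 169, 167, 168, 166, 167, 172, 165, 167, 164, 170, 167, 168, 167, 169, 175, 218, 290, 334, 343, 345, 345, 346, 346, 346, 355, 413, 507, 559, 548, 487, 418, 388, 383, 387, 385, 385, 384, 378, 382, 382, 381, 390, 390, 387, 385, 386, 377, 380, 385, 388, 391, 394, 400, 403, 418, 480, 594, 684, 713, 725, 730]
200 [293, 287, 288, 289, 284, 289, 286, 284, 280, 283, 281, 282, 276, 170, 168] [200, 167, 169, 169, 170, 166, 167, 168, 167, 164, 167, 172, 177, 277, 282, 278]
210 [298, 290, 288, 289, 292, 291, 289, 289, 269, 285, 282, 223, 189, 167, 176] [342, 341, 355, 407, 178, 168, 167, 165, 170, 166, 164, 171, 270, 284, 278, 280]
220 [299, 293, 294, 291, 288, 289, 291, 291, 276, 289, 288, 287, 302, 538, 584] [521, 567, 575, 580, 577, 572, 534, 230, 168, 168, 167, 258, 280, 277, 278, 285]
230 [297, 295, 290, 293, 291, 290, 289, 293, 273, 166, 144, 142, 323, 372, 370] [380, 373, 369, 378, 457, 575, 559, 213, 200, 213, 220, 279, 282, 281, 280, 279]
255 [302, 307, 304, 302, 303, 303, 304, 305, 337, 366, 383, 488, 672, 717, 729] [723, 723, 721, 712, 696, 603, 392, 366, 359, 244, 271, 283, 280, 280, 281, 282]
```

```bash
python3 -m crank '[0,-0.07,0.5,0,3, 0,0,0.5,0,3, 0,0,0.4,0,3, 0,0,0.3,0,3, 0,0,0,0,3]'; python3 -m crank '[0,0,0.3,0,3, 0,0,0.3,0,3, 0,0,0,0,3]'
```

```text
time: 48.95
ee_pos: [0.5574, 0.3224, 0.0473]
tcp_rot: [0.668, 0.744, -0.0, -0.0]
ft_force: [-0.7, 0.3, -1.9]
opening: 0.576
finger_force: 62.6
time: 49.25
ee_pos: [0.5581, 0.3227, 0.0418]
tcp_rot: [0.668, 0.744, 0.0, 0.0]
ft_force: [0.7, -0.3, -1.6]
opening: 0.574
finger_force: 62.6
```

```bash
python3 -m crank '[0,0,0.3,0,3, 0,0,0.3,0,3, 0,0,0,0,3]'; python3 -m crank '[0,0,0.2,0,3, 0,0,0.2,0,3, 0,0,0,0,3]'
```

```text
time: 49.55
ee_pos: [0.5578, 0.3226, 0.0356]
tcp_rot: [0.668, 0.744, -0.0, -0.0]
ft_force: [1.5, 0.6, -1.3]
opening: 0.575
finger_force: 62.6
time: 49.85
ee_pos: [0.5581, 0.3228, 0.0334]
tcp_rot: [0.668, 0.744, 0.0, 0.0]
ft_force: [-1.6, -1.5, 10.4]
opening: 0.576
finger_force: 63.9
```

Contact force appears. Push a touch more, release, and check the height from above with shut fingers.

```bash
python3 -m crank '[0,0,0.15,0,3, 0,0,0,0,3]'; python3 -m crank '[0,0,-0.1,0,4, 0,0,0,0,6, 0,0,0,0,7.2, 0,0,0,0,7.2, 0,0,-2,0,7.2, 0,0,-3,0,4, 0,0,0,0,0, 0,0,0,0,0, 0,0,0,0,0, 0,0,0,0,0, 0,0,0,0,0, 0,0,0,0,0]'; python3 -m crank '[0,0,2,0,0, 0,0,1,0,0, 0,0,0.4,0,0, 0,0,0,0,0]'
```

```text
time: 50.05
ee_pos: [0.5582, 0.3228, 0.0333]
tcp_rot: [0.668, 0.744, 0.001, 0.0]
ft_force: [-5.4, -4.2, 21.2]
opening: 0.577
finger_force: 64.8
time: 51.25
ee_pos: [0.5575, 0.3224, 0.0808]
tcp_rot: [0.668, 0.744, -0.0, -0.0]
ft_force: [0.2, -0.2, -0.4]
opening: 0.002
finger_force: 0.0
time: 51.65
ee_pos: [0.5572, 0.3222, 0.0466]
tcp_rot: [0.668, 0.744, -0.001, -0.0]
ft_force: [-0.1, 0.1, 0.6]
opening: 0.002
finger_force: 0.0
```

```bash
python3 -m crank '[1.2,0,0.2,0,0, 0,0,0.1,0,0, 0,0,0,0,0]'; python3 -m crank '[0,0,0.15,0,0, 0,0,0.05,0,0,0,0,0,0,0]'
```

```text
time: 51.95
ee_pos: [0.5567, 0.3353, 0.0448]
tcp_rot: [0.668, 0.744, 0.0, 0.0]
ft_force: [-0.2, 0.2, -0.3]
opening: 0.002
finger_force: 0.0
time: 52.25
ee_pos: [0.5568, 0.335, 0.0441]
tcp_rot: [0.668, 0.744, 0.001, -0.0]
ft_force: [-2.9, -0.1, 8.3]
opening: -0.001
finger_force: 4.2
```

```bash
python3 -m crank '[0,0,-3,0,0, 0,0,-4.5,0,4, 0,0,-4.5,0,5, 0,0,-4.5,0,5, 0,0,0,0,5, 0,0,0,0,5]'
python3 -c "
from h import *
c=cap('top');find(c,'top',('bar',));plan(.443,-.393,.21,98.5)"
```

```text
time: 52.85
ee_pos: [0.5575, 0.335, 0.2093]
tcp_rot: [0.668, 0.744, 0.002, 0.001]
ft_force: [-0.4, -0.3, -0.1]
opening: 0.584
finger_force: 0.0
bar 0.88 px [439. 183.] w [ 0.5582 -0.4266] len [0.119 0.033] ang [ -44.7 -134.9]
bar 0.78 px [430. 288.] w [ 0.3174 -0.3913] len [0.031 0.116] ang [ -39.8 -128.7]
bar 0.58 px [429. 232.] w [ 0.4438 -0.3953] len [0.116 0.027] ang [ -81.4 -173.2]
shift first [-71.07 -19.03  -0.28] then turn -2.3 | turn first then [-70.24 -21.92  -0.36]
```

```bash
python3 -m crank '[-3.95,-1.06,0,0,5, -3.95,-1.06,0,0,5, -3.95,-1.06,0,0,5, -3.95,-1.06,0,0,5, -3.95,-1.06,0,0,5, -3.95,-1.06,0,0,5, -3.95,-1.06,0,0,5, -3.95,-1.06,0,0,5, -3.95,-1.06,0,0,5]'
python3 -m crank '[-3.95,-1.06,0,0,5, -3.95,-1.06,0,0,5, -3.95,-1.06,0,0,5, -3.95,-1.06,0,0,5, -3.95,-1.06,0,0,5, -3.95,-1.06,0,0,5, -3.95,-1.06,0,0,5, -3.95,-1.06,0,0,5, -3.95,-1.06,0,-2.3,5, 0,0,0,0,5, 0,0,0,0,5, 0,0,0,0,5]'
python3 -c "
from h import *
st();c=cap('wrist','w20.png');find(c,'wrist',('bar',));plan(.443,-.393,.02,98.5)
g=c['color'].astype(int).sum(2)
for d in manip.silhouettes('wrist','bar')[:3]:
  m=d['mask'].astype(bool);print(round(d['p'],2),d['rect'],c['color'][m].mean(0).round())
"
```

```text
time: 53.85
ee_pos: [0.4981, -0.0306, 0.2057]
tcp_rot: [0.668, 0.744, -0.001, -0.001]
ft_force: [-0.6, 0.0, -0.3]
opening: 0.587
finger_force: 0.0
time: 55.05
ee_pos: [0.4427, -0.3915, 0.2062]
tcp_rot: [0.653, 0.757, 0.0, -0.001]
ft_force: [0.1, 0.5, 0.8]
opening: 0.581
finger_force: 0.0
t 55.05 p [ 0.4427 -0.3915  0.2062] x [-0.147  0.989  0.002] y [ 0.989  0.147 -0.001] F [0.1 0.5 0.8] op 0.581
bar 0.87 px [141. 165.] w [ 0.3208 -0.3919] len [0.116 0.029] ang [ 50.7 -37.3]
bar 0.85 px [281. 190.] w [ 0.443 -0.397] len [0.026 0.112] ang [  8.5 -80.8]
bar 0.66 px [399. 241.] w [ 0.5566 -0.4273] len [0.026 0.12 ] ang [ 45.9 -44.1]
shift first [-0.17 -0.04 18.7 ] then turn 0.0 | turn first then [-0.15 -0.05 18.7 ]
0.87 [85.7, 112.7, 113.6, 107.1] [254. 226.  47.]
0.85 [264.3, 128.3, 34.6, 123.1] [253. 253. 253.]
0.66 [353.1, 188.3, 95.1, 110.5] [252.  76.  70.]
```

```bash
python3 -m crank '[-0.55,-0.05,4,0,5, 0,0,4,0,5, 0,0,4,0,5, 0,0,4,0,5, 0,0,2,0,5, 0,0,0.5,0,5, 0,0,0,0,5,0,0,0,0,5]'
python3 -m crank '[0,0,0,0,1, 0,0,0,0,1, 0,0,0,0,1, 0,0,0,0,1, 0,0,0,0,1, 0,0,0,0,1, 0,0,0,0,1, 0,0,0,0,1]'
python3 -m crank '[0,0,-3,0,1, 0,0,-4,0,1, 0,0,-4,0,1, 0,0,-2,0,1, 0,0,0,0,1, 0,0,0,0,1]'
python3 -c "
from h import *
st();plan(.4822,.306,.14,96.3)"
```

```text
time: 56.0
ee_pos: [0.4447, -0.3989, 0.0241]
tcp_rot: [0.653, 0.758, -0.0, 0.001]
ft_force: [0.4, -0.9, -0.6]
opening: 0.587
finger_force: 0.0
time: 56.8
ee_pos: [0.4444, -0.3992, 0.0244]
tcp_rot: [0.653, 0.757, -0.0, 0.001]
ft_force: [-0.7, 1.0, 6.0]
opening: 0.282
finger_force: 58.9
time: 57.4
ee_pos: [0.4435, -0.3984, 0.1526]
tcp_rot: [0.653, 0.757, -0.0, 0.0]
ft_force: [0.3, -0.4, -2.6]
opening: 0.285
finger_force: 59.8
t 57.4 p [ 0.4435 -0.3984  0.1526] x [-0.147  0.989 -0.001] y [0.989 0.147 0.   ] F [ 0.3 -0.4 -2.6] op 0.285
shift first [69.11 14.19  1.22] then turn 2.2 | turn first then [69.59 11.57  1.26]
```

```bash
python3 -m crank '[4.07,0.835,0,0,1, 4.07,0.835,0,0,1, 4.07,0.835,0,0,1, 4.07,0.835,0,0,1, 4.07,0.835,0,0,1, 4.07,0.835,0,0,1, 4.07,0.835,0,0,1, 4.07,0.835,0,0,1, 4.07,0.835,0,0,1]'
python3 -m crank '[4.07,0.835,0,0,1, 4.07,0.835,0,0,1, 4.07,0.835,0,0,1, 4.07,0.835,0,0,1, 4.07,0.835,0,0,1, 4.07,0.835,0,0,1, 4.07,0.835,0,0,1, 3.8,0.835,0,2.2,1, 0,0,0,0,1, 0,0,0,0,1]'
python3 -m crank '[0,0,3,0,1, 0,0,3,0,1, 0,0,0,0,1, 0,0,0,0,1, 0,0,0,0,1]'
cat > ck.py <<'E'
from h import *
o=st();c=cap('wrist','w21.png');g=c['color'].astype(int).sum(2)
r=R.from_quat(o['tcp_rot']).as_matrix()
n=lambda cx,z,a,b:np.round([w2px(c,np.array([*cx,z])+x*r[:,0]+y*r[:,1]) for x,y in((a,-b),(a,b),(a-.03,-b),(a-.03,b))]).tolist()
print('bar top exp',n(o['ee_pos'][:2],o['ee_pos'][2]+.0097,.055,.013),'slot if centred',n(o['ee_pos'][:2],.028,.057,.015))
v0=int(w2px(c,o['ee_pos']+.055*r[:,0]+[0,0,.0097])[1]);print('col',g[v0-80:v0+20,281].tolist())
for k in(v0-40,v0-30,v0-20,v0-10,v0+12,v0+40): print(k,g[k,232:330:2].tolist())
E
python3 ck.py; python3 -c "
from h import *
plan(.4822,.3045,.06,96.3)"
```

```text
time: 58.3
ee_pos: [0.4622, -0.0233, 0.1506]
tcp_rot: [0.653, 0.757, -0.001, -0.001]
ft_force: [1.0, 0.2, -2.2]
opening: 0.285
finger_force: 59.8
time: 59.3
ee_pos: [0.481, 0.3041, 0.1502]
tcp_rot: [0.667, 0.745, -0.002, -0.0]
ft_force: [0.6, -0.6, -1.0]
opening: 0.28
finger_force: 59.8
time: 59.8
ee_pos: [0.4833, 0.304, 0.0938]
tcp_rot: [0.668, 0.744, 0.001, 0.0]
ft_force: [-0.3, -1.0, -1.9]
opening: 0.28
finger_force: 59.8
t 59.8 p [0.4833 0.304  0.0938] x [-0.108  0.994  0.001] y [0.994 0.108 0.001] F [-0.3 -1.  -1.9] op 0.28
bar top exp [[243.0, 163.0], [316.0, 163.0], [245.0, 241.0], [314.0, 241.0]] slot if centred [[253.0, 133.0], [308.0, 133.0], [254.0, 187.0], [307.0, 187.0]]
col [96, 95, 98, 95, 97, 96, 92, 96, 95, 103, 136, 196, 243, 273, 293, 332, 383, 420, 410, 385, 353, 335, 301, 252, 204, 191, 189, 184, 184, 186, 181, 183, 183, 198, 237, 260, 258, 264, 262, 249, 229, 214, 212, 211, 214, 288, 425, 526, 567, 576, 579, 577, 571, 578, 578, 577, 576, 573, 577, 574, 575, 573, 574, 574, 572, 564, 540, 471, 409, 391, 394, 391, 389, 388, 387, 387, 387, 385, 388, 397, 416, 447, 4
[... 973 characters left out ...]
 390, 385, 390, 392, 387, 393, 388, 393, 389, 387, 389, 384, 348, 221, 183, 175, 178, 177, 177, 174, 177, 176, 179]
174 [289, 291, 290, 286, 289, 283, 289, 362, 453, 489, 494, 492, 491, 490, 492, 493, 497, 504, 506, 507, 503, 501, 501, 496, 499, 495, 574, 682, 624, 685, 721, 724, 723, 723, 717, 717, 717, 718, 723, 723, 717, 674, 517, 219, 169, 170, 172, 171, 169]
202 [291, 289, 286, 277, 282, 282, 283, 305, 415, 473, 495, 494, 494, 500, 496, 494, 499, 499, 503, 500, 505, 498, 498, 547, 711, 732, 732, 733, 732, 727, 728, 729, 729, 725, 723, 722, 723, 725, 726, 726, 714, 648, 443, 179, 166, 172, 166, 168, 171]
shift first [ 0.03 -0.14  3.41] then turn -0.1 | turn first then [ 0.03 -0.14  3.41]
```

```bash
python3 -m crank '[0.25,-0.28,1.2,0,1, 0,0,1.2,0,1, 0,0,0,0,1, 0,0,0,0,1]'; python3 ck.py
```

```text
time: 60.25
ee_pos: [0.4788, 0.3061, 0.0678]
tcp_rot: [0.667, 0.745, -0.001, -0.0]
ft_force: [0.1, 0.3, -0.4]
opening: 0.282
finger_force: 59.8
t 60.25 p [0.4788 0.3061 0.0678] x [-0.109  0.994 -0.001] y [ 0.994  0.109 -0.001] F [ 0.1  0.3 -0.4] op 0.282
bar top exp [[243.0, 163.0], [316.0, 163.0], [245.0, 241.0], [314.0, 241.0]] slot if centred [[249.0, 139.0], [312.0, 139.0], [251.0, 200.0], [310.0, 200.0]]
col [95, 91, 98, 97, 96, 95, 95, 92, 93, 98, 95, 98, 96, 94, 93, 113, 150, 200, 243, 269, 280, 292, 302, 294, 291, 278, 271, 254, 250, 231, 203, 187, 178, 182, 178, 177, 183, 178, 180, 179, 176, 175, 177, 174, 175, 177, 173, 180, 175, 179, 175, 175, 174, 173, 179, 183, 223, 296, 336, 351, 350, 353, 351, 347, 351, 355, 358, 370, 385, 387, 389, 392, 388, 388, 391, 388, 388, 384, 384, 397, 418, 446, 474, 485, 489, 492, 499, 497, 501, 499, 500, 503, 499, 498, 497, 499, 495, 499, 499, 499]
122 [287, 284, 284, 288, 286, 289, 287, 288, 289, 289, 288, 289, 285, 251, 184, 178, 173, 172, 178, 175, 177, 177, 178, 177, 177, 179, 179, 177, 177, 179, 177, 179, 177, 177, 177, 179, 178, 178, 17
[... 602 characters left out ...]
 320, 375, 383, 383, 387, 384, 385, 387, 386, 391, 388, 389, 388, 392, 391, 390, 392, 392, 391, 391, 393, 392, 386, 389, 394, 390, 388, 392, 388, 376, 355, 340, 194, 137, 175, 175, 177, 176, 176, 172]
174 [294, 289, 292, 288, 288, 286, 289, 361, 454, 484, 490, 489, 488, 491, 493, 495, 497, 501, 504, 506, 505, 499, 502, 501, 500, 492, 507, 569, 584, 620, 718, 723, 723, 721, 716, 716, 720, 720, 722, 723, 717, 671, 512, 220, 169, 169, 169, 174, 166]
202 [299, 297, 296, 293, 291, 287, 292, 306, 414, 476, 496, 498, 494, 494, 496, 494, 498, 504, 505, 503, 502, 505, 496, 513, 686, 731, 733, 732, 732, 729, 728, 728, 728, 726, 723, 723, 723, 726, 726, 726, 710, 647, 445, 182, 168, 168, 174, 169, 170]
```

```bash
python3 -m crank '[0,0.08,0.5,0,1, 0,0,0.5,0,1, 0,0,0.4,0,1, 0,0,0.3,0,1, 0,0,0,0,1]'; python3 -m crank '[0,0,0.3,0,1, 0,0,0.3,0,1, 0,0,0,0,1]'
```

```text
time: 60.8
ee_pos: [0.4798, 0.3062, 0.0509]
tcp_rot: [0.667, 0.745, -0.001, -0.0]
ft_force: [0.2, 0.7, -2.0]
opening: 0.279
finger_force: 59.8
time: 61.1
ee_pos: [0.4803, 0.3065, 0.0453]
tcp_rot: [0.667, 0.745, 0.0, 0.0]
ft_force: [0.5, 0.5, -1.1]
opening: 0.283
finger_force: 59.8
```

Entered the cutout (bottom at 21 mm). Pressing on.

```bash
python3 -m crank '[0,0,0.3,0,1, 0,0,0.3,0,1, 0,0,0.2,0,1, 0,0,0,0,1]'; python3 -m crank '[0,0,0.2,0,1, 0,0,0.2,0,1, 0,0,0,0,1]'
```

```text
time: 61.5
ee_pos: [0.4802, 0.3065, 0.0372]
tcp_rot: [0.667, 0.745, -0.0, -0.0]
ft_force: [0.9, 1.1, -1.9]
opening: 0.282
finger_force: 59.7
time: 61.8
ee_pos: [0.4804, 0.3066, 0.0344]
tcp_rot: [0.667, 0.745, 0.0, 0.0]
ft_force: [-1.5, -1.1, 8.0]
opening: 0.282
finger_force: 60.9
```

```bash
python3 -m crank '[0,0,0.15,0,1, 0,0,0,0,1]'; python3 -m crank '[0,0,-0.1,0,2, 0,0,0,0,4, 0,0,0,0,4.5, 0,0,0,0,4.5, 0,0,-2,0,4.5, 0,0,-3,0,4, 0,0,0,0,0, 0,0,0,0,0, 0,0,0,0,0, 0,0,0,0,0, 0,0,0,0,0]'; python3 -m crank '[3,0,2,0,0, 0,0,1,0,0, 0,0,0.3,0,0, 0,0,0,0,0]'
```

```text
time: 62.0
ee_pos: [0.4804, 0.3067, 0.0343]
tcp_rot: [0.667, 0.745, 0.001, 0.0]
ft_force: [-6.0, -3.2, 21.8]
opening: 0.281
finger_force: 62.5
time: 63.1
ee_pos: [0.4796, 0.3061, 0.082]
tcp_rot: [0.667, 0.745, -0.001, -0.0]
ft_force: [0.1, 0.6, 0.6]
opening: 0.002
finger_force: 0.0
time: 63.5
ee_pos: [0.4762, 0.3354, 0.0491]
tcp_rot: [0.667, 0.745, -0.001, -0.0]
ft_force: [-0.4, 0.2, 0.0]
opening: 0.0
finger_force: 0.0
```

```bash
python3 -m crank '[0,0,0.3,0,0, 0,0,0.2,0,0, 0,0,0.1,0,0, 0,0,0,0,0]'; python3 -m crank '[0,0,-0.3,0,0, -2,0,-0.3,0,0, -4,0,0,0,0, 0,0,0,0,0, 0,0,0.3,0,0, 0,0,0.3,0,0, 0,0,0,0,0]'
```

```text
time: 63.9
ee_pos: [0.477, 0.3361, 0.0443]
tcp_rot: [0.668, 0.745, 0.0, 0.0]
ft_force: [-0.3, -0.0, 0.0]
opening: 0.001
finger_force: 0.2
time: 64.6
ee_pos: [0.4837, 0.2774, 0.0441]
tcp_rot: [0.667, 0.745, 0.0, 0.0]
ft_force: [-0.3, -1.0, 3.2]
opening: -0.002
finger_force: 1.5
```

```bash
python3 -m crank '[0,0,-1,0,0, -2.85,0,0,0,0, -2.85,0,0,0,0, 0,0,1,0,0, 0,0,0.3,0,0, 0,0,0.2,0,0, 0,0,0,0,0]'; python3 -m crank '[0,0,0.1,0,0, 0,0,0,0,0]'; python3 -m crank '[0,0,-3,0,0, -3.2,0,0,0,0, -3.2,0,0,0,0, -3.1,0,0,0,0, 0,0,2.2,0,0, 0,0,0.5,0,0, 0,0,0.2,0,0, 0,0,0,0,0]'; python3 -m crank '[0,0,0.1,0,0, 0,0,0,0,0]'
```

```text
time: 65.3
ee_pos: [0.4895, 0.2209, 0.0387]
tcp_rot: [0.667, 0.745, -0.0, -0.0]
ft_force: [0.4, 0.5, 0.3]
opening: 0.003
finger_force: 0.0
time: 65.5
ee_pos: [0.4898, 0.2206, 0.0381]
tcp_rot: [0.667, 0.745, 0.0, 0.0]
ft_force: [0.5, 0.2, -0.1]
opening: -0.001
finger_force: 0.0
time: 66.3
ee_pos: [0.4997, 0.1253, 0.0389]
tcp_rot: [0.667, 0.745, -0.001, 0.0]
ft_force: [-0.3, -4.5, -1.8]
opening: -0.001
finger_force: 2.2
time: 66.5
ee_pos: [0.5, 0.1253, 0.0383]
tcp_rot: [0.667, 0.745, -0.001, 0.001]
ft_force: [-0.5, -5.3, 0.8]
opening: -0.001
finger_force: 2.7
```

```bash
python3 -m crank '[-0.2,0,-3,0,2, 0,0,-4,0,4, 0,0,-4,0,4, 0,0,-4,0,4, 2,0,-2,0,4, 4,0,0,0,4, 0,0,0,0,4, 0,0,0,0,4, 0,0,0,0,4]'
python3 -c "
from h import *
st();c=cap('top','tf.png');find(c,'top',('bar','block','disc','tee','key'))
c=cap('wrist','wf.png');find(c,'wrist',('key',),.038);find(c,'wrist',('bar','block','disc'),.044)
for z,p in((.044,(.4804,.3067)),):print(w2px(c,(*p,z)))"
```

```text
time: 67.4
ee_pos: [0.4934, 0.1833, 0.2079]
tcp_rot: [0.667, 0.745, -0.0, -0.0]
ft_force: [-1.2, 0.4, -0.0]
opening: 0.468
finger_force: 0.0
t 67.4 p [0.4934 0.1833 0.2079] x [-0.11   0.994  0.   ] y [ 0.994  0.11  -0.   ] F [-1.2  0.4 -0. ] op 0.468
bar 0.81 px [439. 183.] w [ 0.5586 -0.4259] len [0.118 0.03 ] ang [ -46.1 -136.5]
block 0.71 px [163. 184.] w [0.5716 0.2135] len [0.027 0.044] ang [ -84.2 -173.4]
disc 0.2 px [171. 200.] w [0.5356 0.1934] len [0.243 0.179] ang [ -83.1 -173. ]
key 0.92 px [189. 215.] w [0.499  0.1536] len [0.119 0.043] ang [ -84.3 -173.9]
key 0.54 px [286. 192.] w [ 0.5448 -0.0698] len [0.098 0.024] ang [ -86.2 -176.8]
key 0.67 px [283. 202.] w [0.4971 0.1654] len [0.041 0.141] ang [  6.2 -82.6]
bar 0.67 px [282.  52.] w [0.4834 0.2875] len [0.025 0.072] ang [  6.2 -83. ]
block 0.86 px [380. 134.] w [0.5676 0.2354] len [0.064 0.044] ang [96.9  3.8]
block 0.2 px [339. 147.] w [0.5387 0.208 ] len [0.242 0.168] ang [93.4  6.2]
disc 0.89 px [388.  28.] w [0.5588 0.3132] len [0.055 0.037] ang [  6.2 -77. ]
[281.32346146  25.07286664]
```

```bash
python3 -c "
from h import *
c=cap('wrist');g=c['color'].astype(int).sum(2)
for u in(260,306): print(g[255:310,u].tolist())
for r in(100,110,120,255,275): print(r,[int(i)+230 for i in np.nonzero(np.abs(np.diff(g[r,230:340]))>60)[0]])
for d in manip.silhouettes('wrist','key')[:1]: print(d['rect'])
t=c['world_from_camera'];tip=w2px(c,np.array([.5025,.1061,.038])-.017*np.array([-.108,.994,0]));print('tip if as at start',tip,'end',w2px(c,np.array([.5025,.1061,.038])+.126*np.array([-.108,.994,0])))"
```

```text
[696, 694, 694, 694, 696, 695, 695, 695, 694, 695, 693, 694, 693, 694, 693, 693, 694, 694, 694, 694, 694, 696, 699, 699, 698, 683, 616, 475, 354, 314, 311, 311, 312, 311, 309, 314, 313, 329, 390, 479, 525, 464, 319, 204, 159, 148, 155, 159, 154, 153, 153, 149, 154, 152, 155]
[608, 606, 603, 598, 600, 598, 594, 595, 592, 592, 586, 587, 586, 582, 586, 584, 580, 582, 586, 588, 584, 580, 569, 567, 552, 516, 463, 380, 315, 294, 295, 294, 292, 291, 294, 297, 296, 322, 388, 464, 502, 447, 315, 200, 160, 153, 153, 153, 151, 154, 153, 156, 154, 154, 151]
100 [232, 264, 265, 266, 297, 298, 299]
110 [232, 233]
120 [233]
255 [232, 233, 234, 239, 256, 257, 258, 268, 269, 270, 272, 273, 295, 305, 306, 307]
275 [233, 234, 235, 257, 258, 268, 269, 270, 293, 294, 295, 305, 306, 307, 337, 338]
[256.8, 122.4, 54.6, 157.1]
tip if as at start [281.6417118  285.90412681] end [281.67197351 129.68548361]
```

```bash
python3 -c "
from h import *
print(manip.job_done())"
```

```text
the job is handed in; nothing more can be done
None
```

I've handed the job in, but no verdict came back. By my own checks the nut is tight, at about 2.3 rad by estimate, and the screw was at about -0.2 rad, inside the 0.3 limit. The key is back in its cutout, and the bar, block and disc are home with tops at 44 mm; I saw no tee on the bench.

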